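Find and mark the rubbing spot of a turntable

ROBOT

A 6-joint arm with a two-finger parallel gripper is mounted at the origin on a cart in front of the work surface, level with it; the furniture and walls round the work are solid. World frame = base frame: x ahead of the robot, y to its left, z up, the work surface at z = 0. Lengths are in m, angles in rad, forces in N, time in s.
With the tool pointing down it reaches from about 0.3 to 0.875 m from the base axis. Payload 6.4 kg.
Tool frame: the origin (TCP) lies at the very end of the fingers, on their centre line; the grasp point (between the pads) lies tcp_to_grasp behind it (tcp_to_grasp is the distance from the TCP to the grasp point, in m); z points along the fingers, y is the direction in which the jaws open and shut (so a half turn about z gives the same grasp; the last joint's range is limited). The gripper opens to 85 mm and grips with 20 to 120 N. Pads are 22 mm wide; open, the fingers measure 114 mm over their backs; the gripper's body (76 mm by 85 mm) begins 54 mm behind the grasp point. The pads swing forward as they close: fully open they stand 13 mm farther back than shut.
Start: joints at [1.044, 0.181, 1.607, -0, 1.354, -0.206], TCP at [0.181, 0.546, 0.231] pointing down, gripper open.
Joint ranges: [-2.99, 2.99], [-0.89, 2.07], [0.3, 2.58], [-1.14, 4.28], [0, 2.63], [-3.12, 3.12]. Speed limits (rad/s): [2.57, 2.57, 3.01, 3.14, 3.14, 3.14].

INTERFACE

Orientations are given as a unit quaternion [w, x, y, z].
In Python, from bench import get_obs, camera, hand_in, tcp_to_grasp gives the robot as it stands.
- The arm moves only by the shell command python3 -m inch 'ROWS' [OPENING]. ROWS is JSON, a list of rows, each an object with "delta_pos": the shift along the tool's x, y, z in cm, a list of three; "rotation": the turn, a rotation vector about the tool's x, y, z in rad, a list of three. In form: [{"delta_pos": [x, y, z], "rotation": [rx, ry, rz]}, ...]. A call has 1 to 10 rows; each row shifts and turns the commanded pose from where the row before left it, along the tool's axes as they then stand; what a row does not reach is not made up. A row lasts 1/10 s, in which the tool goes at most 50 mm and 8.59 degrees, less where a joint would pass 70% of its speed; a pose out of reach is approached as far as the arm can. A call is refused whole if a number of a shift passes 5 or a number of a turn 0.15, either way. A call with a gripper value outside its range is refused whole. OPENING is the finger opening in cm, from 0 to 8.54, set as the call begins (- or left out, the last holds). The fingers move at their own pace and stop on an object; the grip force is fixed at half the most. Time passes only in rows, so rows that do not move let the fingers close. It gives the time, the measured TCP pose, the force and the opening at its end, in the units of the state.
- get_obs(): the state, without advancing time (a new reading comes with each control period).
- camera(name): name is "side" or "top"; returns a dict with "color" (384x512x3 uint8, red, green, blue), "vfov" (degrees; the focal length in pixels is half the picture's height over the tangent of half this angle, whatever the lens; pixels are square), "cx", "cy" (the principal point, pixels), "eye" and "orientation" of the camera in the world. Camera axes: x right, y down, z forward; pixel columns grow to the right and rows downward; lengths in m; the calibration is good to about 2 mm. A picture is of the moment at which its call begins. There is no depth.
- hand_in(): hands the job in, once; it reports no verdict.
The state is a dict: "time_s": time; "q": joint angles; "dq": joint speeds; "joint_efforts": joint torques, N m; "eef_pos": TCP position; "eef_rot": TCP orientation; "wrist_force": force on the tool from outside, world axes, zero at the start; "torque": the same for the moment, N m; "opening": opening from 0.0 (shut) to 1.0 (fully open).
Only numpy, scipy, OpenCV 4.12 (cv2) and the standard library are available. Lean on these libraries where they do the work, as an engineer would, in place of code of your own. Each camera call takes 0.05 s, during which the arm holds its last target.

TASK

The hand-cranked turntable rubs on its blue-backed shoe at one hidden spot of its rim. Turn it slowly by the black crank knob, without forcing it, and feel where the drag rises; leave it standing with the tightest spot in the middle of the shoe. Then mark the place: set the small grey weight gently upright on the turntable, close to the rim in line with the shoe's white index line, let go, and leave the timer and the beaker alone.

Things in the scene. Friction and masses are not known exactly. Their poses are not given: they have to be found in the camera images.
- stand: grey round stand, 200 mm across, fixed to the worktop. Its origin lies on the worktop under the turntable's vertical axis; its -y axis points from the axis to the middle of the shoe. Its bearing is slightly springy: it gives 1 mm sideways for each 12 N and must not be forced more than 3.5 mm. A tall fixed drop tower stands behind, between stand and weight: pass in front of it.
- turntable: bare aluminium disc, 180 mm across, 15 mm thick, level, its top 52 mm above the worktop; a 30 mm hub cap stands 7 mm up. Turns either way without end about the vertical axis through its origin (on the axis at worktop height) and stays where it is left; its -y axis points to the crank knob. The hidden rubbing spot is nowhere within 0.9 rad of the knob, and not at the shoe at the start.
- crank (a point): grasp point of the black crank knob, on its axis, 26 mm above the turntable's top, 55 mm from the turntable's axis. The knob is an upright cylinder 18 mm thick, spins freely on its pin and reaches 41 mm above the top. It takes about 2 N to move; from 0.4 rad before to 0.4 rad after the rubbing spot passes the shoe's middle the drag rises smoothly to about 16 N and falls again.
- shoe: fixed shoe beside the rim: black lining 60 mm wide on a blue bracket, with a white index line on top in its middle. It ends 2 mm below the turntable's top. Its origin and axes are those of the stand: the lining's middle lies 92 mm from the origin along -y.
- mark (a point): where the weight belongs: the point on the turntable's top surface 68 mm from the turntable's axis towards the shoe's index line (22 mm inside the rim). It stays with the shoe and does not turn.
- small_weight: small grey turned weight, about 0.12 kg, 36 mm across over its lower 18 mm, 34 mm high, with a narrower neck and a head on top; origin at the centre of its underside, z up. It stands alone on the worktop, left of the turntable and in front of the tower; other weights far behind do not count.
- timer: white bench timer, 62x62x19 mm, leave alone; origin under its centre
- beaker: empty light plastic beaker, 76 mm across, 88 mm high, leave alone; origin under its centre

How it is judged:
By the outcome, as a careful person would: the job done as asked, in the order asked, and still so for the second after the job is handed in, with the robot touching nothing.
It also fails if it takes over 72 s, if anything falls off the work surface, if the arm or the gripper's body presses on something with over 40 N, if the wrist force passes 120 N, or if a joint passes its speed limit or range.

## Working session

There is one attempt and no reset: what is moved stays moved. The work goes in short steps, Python scripts to look and compute and a shell command to move; the robot and the scene stay as the last step left them, time stands still between calls to the robot, and variables do not carry over. Pictures are saved under pics/ and viewed, and the job is handed in when it is done.

```bash
ls; mkdir -p pics; python3 - <<'E'
from bench import get_obs,camera,tcp_to_grasp
import cv2
print(tcp_to_grasp);print(get_obs())
for n in("side","top"):
    c=camera(n);cv2.imwrite(f"pics/{n}0.png",c["color"][:,:,::-1]);print(n,{k:v for k,v in c.items() if k!="color"})
E
```

```text
pics
0.0187
{'time_s': 0.0, 'q': array([ 1.04371246e+00,  1.81528684e-01,  1.60802309e+00,  5.23821039e-06,
        1.35375593e+00, -2.06285598e-01]), 'dq': array([-0.00184546,  0.00045113, -0.00053941,  0.00020767,  0.00272182,
       -0.00023976]), 'joint_efforts': array([ 6.72795818e-05, -4.44878411e+01, -3.51324499e+01, -4.10464281e-04,
        9.28324676e-03,  5.80815225e-06]), 'eef_pos': array([0.18100523, 0.54519314, 0.23038379]), 'eef_rot': array([-3.09830320e-04,  1.59712729e-01,  9.87163162e-01, -7.99603739e-04]), 'wrist_force': array([-0.03523317,  0.16102385, -0.02036639]), 'torque': array([-0.02889318,  0.00316475,  0.00984105]), 'opening': 0.9997012942179149}
side {'vfov': 50.16634330994725, 'cx': 263.39100597219016, 'cy': 188.1375710795914, 'eye': array([ 0.24489412, -0.70715569,  0.72907146]), 'orientation': array([-0.41303064,  0.8895059 , -0.18129152,  0.07292695])}
top {'vfov': 45.85603741355587, 'cx': 247.79030075777635, 'cy': 189.72007145334774, 'eye': array([ 0.31575219, -0.00619012,  1.46775627]), 'orientation': array([ 0.04233135, -0.69741087,  0.71329106, -0.0551544 ])}
```

View pics/side0.png

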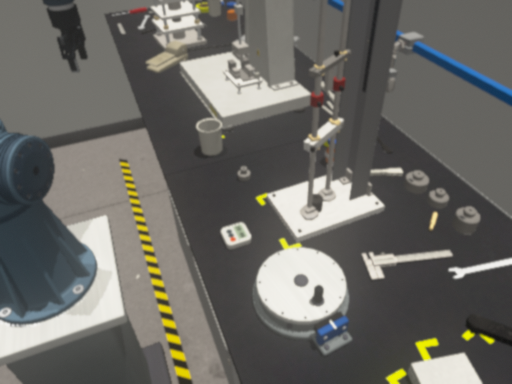

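View pics/top0.png

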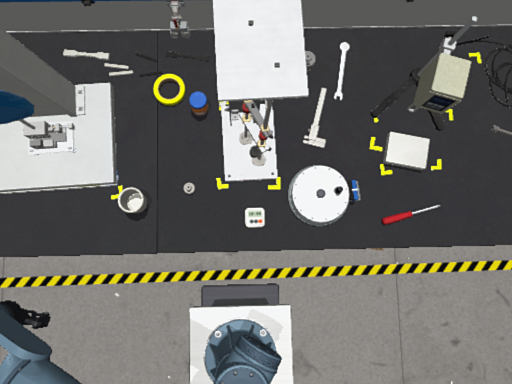

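The top view shows the turntable at about (319,194), the knob at (338,190), the shoe at (356,190), the weight at (188,188), the timer at (255,216) and the beaker at (131,201). In the side view they are at (300,288), (318,293), (331,327), (244,173), (235,235) and (209,136). I'll zoom in next.

```bash
python3 - <<'E'
import cv2,numpy as np
s=cv2.imread("pics/side0.png");t=cv2.imread("pics/top0.png")
a=cv2.resize(s[235:365,240:370],None,fx=4,fy=4,interpolation=cv2.INTER_CUBIC)
cv2.imwrite("pics/s_tt.png",a)
b=cv2.resize(t[155:235,280:370],None,fx=6,fy=6,interpolation=cv2.INTER_CUBIC)
cv2.imwrite("pics/t_tt.png",b)
c=np.hstack([cv2.resize(s[160:190,229:259],(390,390),interpolation=cv2.INTER_CUBIC),cv2.resize(t[173:203,173:203],(390,390),interpolation=cv2.INTER_CUBIC)])
cv2.imwrite("pics/w.png",c)
E
```

```text
(no output)
```

View pics/s_tt.png

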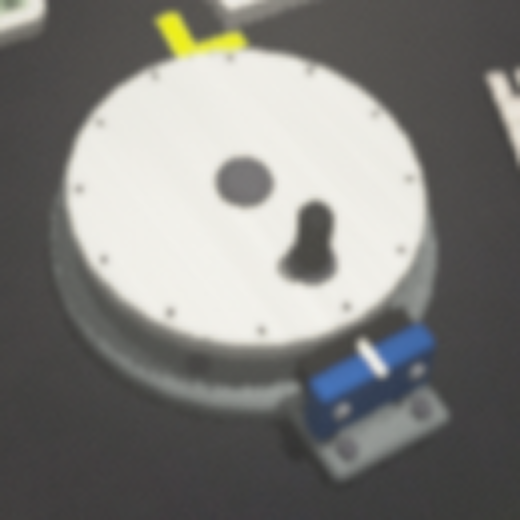

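View pics/t_tt.png

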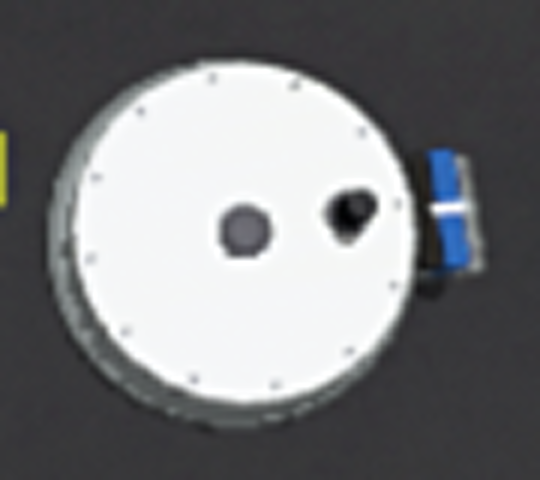

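View pics/w.png

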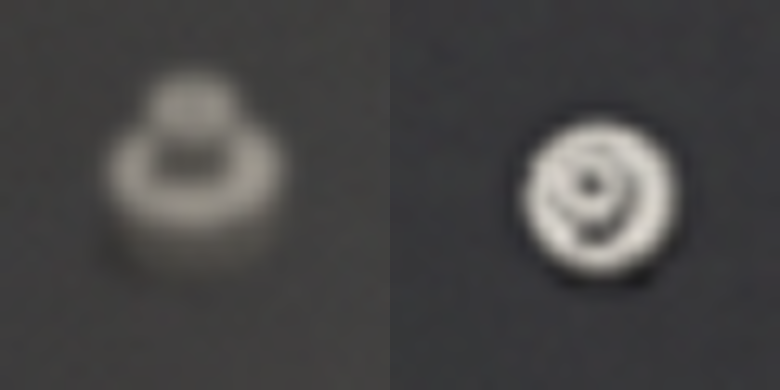

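```bash
cat > v.py <<'E'
import numpy as np,cv2
from scipy.spatial.transform import Rotation as R
from scipy.optimize import least_squares
from bench import camera,get_obs,tcp_to_grasp
def shot(n,tag=None):
    c=camera(n)
    if tag: cv2.imwrite(f"pics/{n}_{tag}.png",c["color"][:,:,::-1])
    return c
def ray(c,p):
    f=192/np.tan(np.radians(c["vfov"])/2);p=np.atleast_2d(p).astype(float)
    d=np.c_[(p[:,0]-c["cx"])/f,(p[:,1]-c["cy"])/f,np.ones(len(p))]
    w,x,y,z=c["orientation"];return R.from_quat([x,y,z,w]).apply(d)
def onz(c,p,z):
    d=ray(c,p);return c["eye"]+d*((z-c["eye"][2])/d[:,2])[:,None]
def proj(c,P):
    f=192/np.tan(np.radians(c["vfov"])/2);w,x,y,z=c["orientation"]
    q=R.from_quat([x,y,z,w]).inv().apply(np.atleast_2d(P)-c["eye"]);return np.c_[c["cx"]+f*q[:,0]/q[:,2],c["cy"]+f*q[:,1]/q[:,2]]
def tri(c1,p1,c2,p2):
    a,b=ray(c1,p1)[0],ray(c2,p2)[0];a/=np.linalg.norm(a);b/=np.linalg.norm(b)
    A=np.c_[a,-b];s=np.linalg.lstsq(A,c2["eye"]-c1["eye"],rcond=None)[0]
    P,Q=c1["eye"]+a*s[0],c2["eye"]+b*s[1];return (P+Q)/2,np.linalg.norm(P-Q)
def blob(c,mask,box):
    x0,y0,x1,y1=box;m=np.zeros(mask.shape,np.uint8);m[y0:y1,x0:x1]=mask[y0:y1,x0:x1].astype(np.uint8)
    cs,_=cv2.findContours(m,cv2.RETR_EXTERNAL,cv2.CHAIN_APPROX_NONE)
    return max(cs,key=cv2.contourArea)[:,0,:]
def circ(P):
    r=least_squares(lambda v:np.hypot(P[:,0]-v[0],P[:,1]-v[1])-v[2],[*P[:,:2].mean(0),.09],loss="soft_l1",f_scale=.002);return r.x
E
python3 - <<'E'
from v import *
s=shot("side","1");t=shot("top","1")
def bright(c,th): return c["color"].min(2)>th
cs={}
for n,c,box,th in(("side",s,(245,240,355,330),150),("top",t,(280,155,352,235),180)):
    b=blob(c,bright(c,th),box);print(n,len(b),cv2.fitEllipse(b))
    for z in(.045,.052,.059): print(z,circ(onz(c,b,z)).round(4))
    cs[n]=cv2.fitEllipse(b)[0]
print("tri disc",tri(s,cs["side"],t,cs["top"]))
# weight
for n,c,box in(("side",s,(225,158,262,190)),("top",t,(175,173,203,203))):
    g=c["color"].mean(2);b=blob(c,g>(85 if n=="side" else 110),box);x,y,w,h=cv2.boundingRect(b);print("weight",n,x,y,w,h,cv2.minEnclosingCircle(b))
# blue
for n,c,box in(("side",s,(300,300,370,360)),("top",t,(345,170,370,210))):
    k=c["color"].astype(int);m=(k[...,2]>k[...,0]+40);m[:box[1]]=0;m[box[3]:]=0;m[:,:box[0]]=0;m[:,box[2]:]=0
    ys,xs=np.nonzero(m);print("blue",n,xs.min(),xs.max(),ys.min(),ys.max(),xs.mean(),ys.mean())
E
```

```text
side 231 ((301.1531066894531, 284.15130615234375), (73.20780181884766, 89.8747787475586), 98.20487976074219)
0.045 [ 0.498  -0.2589  0.0902]
0.052 [ 0.4954 -0.2635  0.0893]
0.059 [ 0.4928 -0.2681  0.0883]
top 159 ((320.1881408691406, 193.3513641357422), (54.73347091674805, 56.4901237487793), 128.12347412109375)
0.045 [ 0.4972 -0.2637  0.0886]
0.052 [ 0.4964 -0.2624  0.0882]
0.059 [ 0.4955 -0.2612  0.0877]
tri disc (array([ 0.49660736, -0.26404185,  0.04212545]), np.float64(0.0005564142739103933))
weight side 237 166 14 13 ((243.5, 172.25), 6.731555938720703)
weight top 183 183 12 11 ((188.5, 187.5), 5.700977325439453)
blue side 317 348 316 336 332.149377593361 325.91701244813277
blue top 351 358 180 199 354.4418604651163 189.45348837209303
```

```bash
python3 - <<'E'
from v import *
s=shot("side");t=shot("top")
px=lambda p,o,k:((np.array(p)+.5)/k-.5)+np.array(o)
C=np.array([.4958,-.2628])
L,e=tri(s,px((373.5,359.5),(240,235),4),t,px((450,208.5),(280,155),6));print("line mid",L,e,"dir",L[:2]-C,np.linalg.norm(L[:2]-C))
for a in((362,343),(385,376)):print(onz(s,px(a,(240,235),4),.05))
for a in((433,209),(468,208)):print(onz(t,px(a,(280,155),6),.05))
# blue bracket corners in side: top edge
print("nadir lean top", proj(t,[[C[0],C[1]-.055,.052],[C[0],C[1]-.055,.093]])-[280,155])
# dark knob masks
for n,c,box in(("side",s,(300,275,330,310)),("top",t,(328,182,347,200))):
    g=c["color"].mean(2);x0,y0,x1,y1=box
    print(n);print(g[y0:y1,x0:x1].astype(int) if n=="top" else g[y0:y1,x0+5:x1].astype(int))
E
```

```text
line mid [ 0.50647852 -0.37242199  0.05056001] 0.0004231640447280549 dir [ 0.01067852 -0.10962199] 0.11014086923200805
[[ 0.50628053 -0.36273113  0.05      ]]
[[ 0.50752419 -0.38148734  0.05      ]]
[[ 0.50627764 -0.36346891  0.05      ]]
[[ 0.50641422 -0.38204296  0.05      ]]
nadir lean top [[57.69147316 37.92115607]
 [60.53434311 36.17358635]]
side
[[187 217 230 235 236 236 235 236 236 237 237 237 236 236 235 235 235 234
  233 233 234 234 233 233 234]
 [150 185 218 232 236 236 236 235 236 236 237 237 237 236 235 234 234 234
  233 234 233 233 233 233 233]
 [129 153 193 225 235 236 236 235 235 236 236 237 237 237 236 235 234 235
  234 234 233 233 234 233 233]
 [121 133 168 213 232 236 237 235 235 235 236 236 237 237 237 236 235 235
  235 234 234 233 233 233 234]
 [119 124 149 195 228 236 237 236 235 235 235 235 236 237 238 237 236 235
  235 235 234 234 233 233 234]
 [119 121 140 186 224 235 237 236 236 235 235 235 236 236 237 237 237 236
  235 235 235 234 234 233 234]
 [118 121 141 186 224 235 236 236 236 236 235 235 235 235 236 237 237 237
  236 235 235 235 234 234 233]
 [119 125 1
[... 3692 characters left out ...]
  67  17   3   6  19  33  97 227 251 248 246
  249]
 [246 245 245 246 249 249 184  82  32  18   9  25  93 192 250 250 247 246
  248]
 [246 245 246 246 247 252 251 161  66  51  50  62 151 242 251 248 246 246
  248]
 [246 246 245 246 246 249 254 205 124 109 112 148 236 252 249 246 246 246
  248]
 [246 246 246 246 246 247 251 248 195 153 158 233 251 250 247 246 246 246
  248]
 [246 246 246 246 246 246 247 250 246 244 244 249 248 246 246 245 245 246
  248]
 [246 246 246 245 245 245 246 247 247 248 248 247 246 245 245 245 245 246
  248]
 [246 245 245 245 245 245 245 245 246 246 246 246 245 245 245 245 245 245
  248]
 [245 245 245 245 245 245 245 245 245 245 245 245 245 245 245 245 245 246
  249]]
```

```bash
python3 - <<'E'
from v import *
s=shot("side");t=shot("top")
C=np.array([.4958,-.2628])
P,e=tri(s,(318.2,288.4),t,(339.6,187.6));print("knob",P,e,P[:2]-C,np.linalg.norm(P[:2]-C))
print(onz(s,(318.2,288.4),.093),onz(t,(339.6,187.6),.093))
# weight
print("w side onz .018 (body top rim c)",onz(s,(243.5,173),.018),"head",onz(s,(243.5,168.2),.034))
print("w top",onz(t,(188.5,187.5),.018), onz(t,(188.6,187.6),.018))
print(tri(s,(243.5,173),t,(188.6,187.5)))
for n,c,b in(("s",s,(225,158,262,190)),("t",t,(178,178,200,198))):
    x0,y0,x1,y1=b;print(n);print(c["color"].mean(2)[y0:y1,x0:x1].astype(int)[:, 6:30])
E
```

```text
knob [ 0.50576564 -0.31577082  0.08909559] 0.0035412063104524475 [ 0.00996564 -0.05297082] 0.0539001086558996
[[ 0.50238944 -0.31784834  0.093     ]] [[ 0.50692574 -0.31549607  0.093     ]]
w side onz .018 (body top rim c) [[0.52558    0.15285835 0.018     ]] head [[0.5267655  0.15368442 0.034     ]]
w top [[0.52806987 0.15580626 0.018     ]] [[0.52773766 0.15548682 0.018     ]]
(array([0.52754599, 0.15596646, 0.01537191]), np.float64(0.0018297803157829016))
s
[[ 59  59  59  60  60  60  61  61  62  62  62  63  63  63  63  62  62  62
   63  63  63  63  64  64]
 [ 59  60  60  60  61  60  60  62  61  62  62  62  63  62  60  62  63  61
   62  63  63  62  63  63]
 [ 59  61  62  61  61  61  61  62  62  62  61  61  62  61  61  63  63  63
   61  62  61  63  61  62]
 [ 61  60  60  61  60  62  61  61  61  62  61  62  62  59  62  61  62  63
   61  63  62  63  63  62]
 [ 61  60  60  61  61  60  61  61  61  62  61  62  61  61  62  61  61  62
   62  62  61  63  61  62]
 [ 60  61  59  61  61  60  60  60  60  61  62  62  62  62  61  61  61  62
   62  63  63  63  62  62]
 [ 60  60  60  60  60  59  61
[... 3240 characters left out ...]
 203 136  67  52  56  56  55]
 [189 173 188 192 185 192 153 133 185 204 134  63  52  54  55  55]
 [187 197 159 170 175 162 112 146 196 197 124  60  53  56  55  55]
 [160 203 194 135 100 100 107 179 208 171  95  51  54  55  54  55]
 [104 177 204 144 103 111 169 204 191 128  60  46  54  54  55  55]
 [ 60 109 158 173 186 191 183 156 120  71  45  51  55  56  56  56]
 [ 52  51  77 107 130 134 116  81  52  46  51  56  55  58  57  57]
 [ 55  50  38  41  52  55  47  34  30  48  57  56  56  57  57  56]
 [ 56  55  52  49  48  47  47  48  49  53  57  57  55  56  57  56]
 [ 55  56  56  56  56  55  56  54  55  57  55  58  56  56  55  55]
 [ 56  57  57  57  56  55  55  55  55  55  55  55  56  55  55  55]]
```

```bash
python3 -m inch '[{"delta_pos":[0,0,0],"rotation":[0,0,-0.107]},{"delta_pos":[0,0,0],"rotation":[0,0,-0.107]},{"delta_pos":[0,0,0],"rotation":[0,0,-0.107]}]'
python3 -c "
from v import *
o=get_obs();w,x,y,z=o['eef_rot'];print(R.from_quat([x,y,z,w]).as_matrix().round(4),o['q'])"
```

```text
time_s: 0.7
eef_pos: [0.1813, 0.5457, 0.2313]
eef_rot: [-0.0, -0.002, 1.0, 0.0]
wrist_force: [0.3, 0.1, 0.3]
opening: 1.0
[[-1.     -0.0046 -0.    ]
 [-0.0046  1.      0.    ]
 [ 0.      0.     -1.    ]] [ 1.04372371e+00  1.80783383e-01  1.60702790e+00  7.07295117e-06
  1.35377336e+00 -5.31698844e-01]
```

```bash
python3 -m inch '[{"delta_pos":[-1.6,-4.3,0],"rotation":[0,0,0]},{"delta_pos":[-1.6,-4.3,0],"rotation":[0,0,0]},{"delta_pos":[-1.6,-4.3,0],"rotation":[0,0,0]},{"delta_pos":[-1.6,-4.3,0],"rotation":[0,0,0]},{"delta_pos":[-1.6,-4.3,0],"rotation":[0,0,0]},{"delta_pos":[-1.6,-4.3,0],"rotation":[0,0,0]},{"delta_pos":[-1.6,-4.3,0],"rotation":[0,0,0]},{"delta_pos":[-1.6,-4.3,0],"rotation":[0,0,0]},{"delta_pos":[-1.6,-4.3,0],"rotation":[0,0,0]},{"delta_pos":[-1.6,-4.3,0],"rotation":[0,0,0]}]'
```

```text
time_s: 1.7
eef_pos: [0.3417, 0.114, 0.2317]
eef_rot: [0.001, -0.0, 1.0, 0.0]
wrist_force: [0.3, -0.2, -0.4]
opening: 1.001
```

```bash
python3 -m inch '[{"delta_pos":[-1.6,-4.3,0],"rotation":[0,0,0]},{"delta_pos":[-1.6,-4.3,0],"rotation":[0,0,0]},{"delta_pos":[-1.6,-4.3,0],"rotation":[0,0,0]},{"delta_pos":[-1.6,-4.3,0],"rotation":[0,0,0]},{"delta_pos":[-1.6,-4.3,0.5],"rotation":[0,0,0]},{"delta_pos":[-1.6,-4.3,1],"rotation":[0,0,0]},{"delta_pos":[-1.6,-4.3,1],"rotation":[0,0,0]},{"delta_pos":[-1.6,-4.0,1.5],"rotation":[0,0,0]},{"delta_pos":[-1.6,-3,1.5],"rotation":[0,0,0]},{"delta_pos":[-1.0,-1.5,0.5],"rotation":[0,0,0]}]'
```

```text
time_s: 2.7
eef_pos: [0.4953, -0.2726, 0.1694]
eef_rot: [-0.001, 0.001, 1.0, 0.0]
wrist_force: [-0.1, -0.5, 0.0]
opening: 1.0
```

```bash
python3 -m inch '[{"delta_pos":[-0.9,-2.2,1.5],"rotation":[0,0,0]},{"delta_pos":[0,-2.2,1.5],"rotation":[0,0,0]},{"delta_pos":[0,0,2],"rotation":[0,0,0]},{"delta_pos":[0,0,1],"rotation":[0,0,0]}]' 5
python3 -c "
from v import *
for n,b in (('side',(230,200,380,370)),('top',(270,140,380,250))):
    c=shot(n,'2')['color'][:,:,::-1];x0,y0,x1,y1=b;cv2.imwrite(f'pics/{n}2c.png',cv2.resize(c[y0:y1,x0:x1],None,fx=3.5,fy=3.5,interpolation=cv2.INTER_CUBIC))
a=cv2.imread('pics/side2c.png');b=cv2.imread('pics/top2c.png');h=min(a.shape[0],b.shape[0]);b=cv2.resize(b,(270,270));a=cv2.resize(a,(500,567));o=np.zeros((567,770,3),np.uint8);o[:,:500]=a;o[:270,500:]=b;cv2.imwrite('pics/c2.png',o)"
```

```text
time_s: 3.1
eef_pos: [0.5035, -0.3142, 0.1093]
eef_rot: [-0.001, 0.0, 1.0, 0.001]
wrist_force: [-0.6, 0.1, -1.0]
opening: 0.584
```

View pics/c2.png

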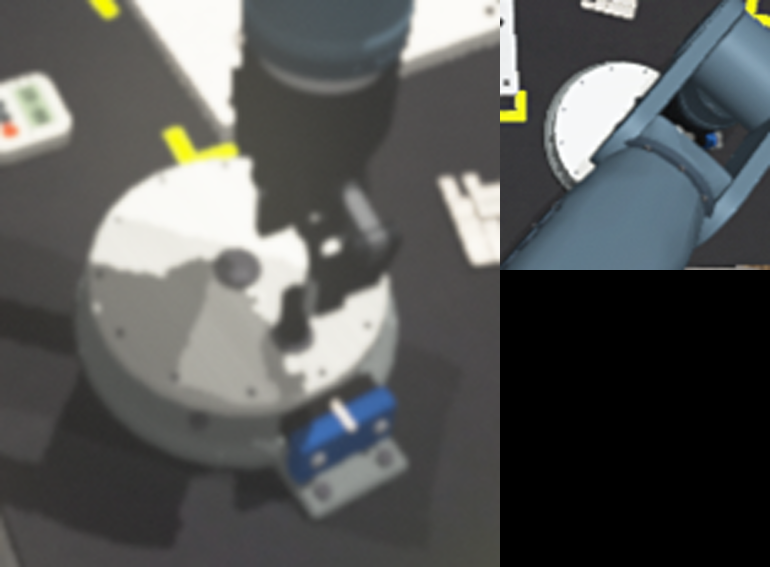

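```bash
python3 -c "
from v import *
c=shot('side');o=get_obs();p=o['eef_pos'];print(p)
k=500/525
for n,P in (('tcp',p),('f-',p+[0,-.025,0]),('f+',p+[0,.025,0]),('knobtop',[.5046,-.3166,.093]),('knobtopT',[.5069,-.3155,.093]),('knobbase',[.5046,-.3166,.052])): q=proj(c,P)[0];print(n,q,(q-[230,200])*3.5*k)
"
```

```text
[ 0.50410044 -0.31352751  0.11075894]
tcp [318.54697992 280.44686465] [295.15659974 268.15621551]
f- [325.22219586 290.95502345] [317.40731953 303.1834115 ]
f+ [312.1788977  270.42219731] [273.929659   234.74065769]
knobtop [318.93428867 287.49114269] [296.4476289  291.63714229]
knobtopT [319.74653525 286.63088481] [299.1551175  288.76961603]
knobbase [317.48854989 300.38531245] [291.62849965 334.61770815]
```

```bash
python3 -m inch '[{"delta_pos":[0,-0.3,1.5],"rotation":[0,0,0]},{"delta_pos":[0,0,1.5],"rotation":[0,0,0]},{"delta_pos":[0,0,1.2],"rotation":[0,0,0]},{"delta_pos":[0,0,0.6],"rotation":[0,0,0]},{"delta_pos":[0,0,0],"rotation":[0,0,0]}]'
python3 -m inch '[{"delta_pos":[0,0,0],"rotation":[0,0,0]},{"delta_pos":[0,0,0],"rotation":[0,0,0]},{"delta_pos":[0,0,0],"rotation":[0,0,0]},{"delta_pos":[0,0,0],"rotation":[0,0,0]},{"delta_pos":[0,0,0],"rotation":[0,0,0]}]' 1.2
```

```text
time_s: 3.75
eef_pos: [0.5037, -0.3164, 0.0617]
eef_rot: [-0.001, -0.0, 1.0, 0.001]
wrist_force: [-0.6, 0.1, -0.7]
opening: 0.58
time_s: 4.25
eef_pos: [0.5048, -0.3171, 0.0639]
eef_rot: [0.0, -0.0, 1.0, -0.0]
wrist_force: [0.3, 3.6, 3.4]
opening: 0.186
```

```bash
python3 -m inch '[{"delta_pos":[0,0,0],"rotation":[0,0,0]},{"delta_pos":[0,0,0],"rotation":[0,0,0]}]'; python3 -m inch '[{"delta_pos":[0,0,0],"rotation":[0,0,0]}]'
```

```text
time_s: 4.45
eef_pos: [0.5048, -0.3173, 0.0637]
eef_rot: [0.0, -0.0, 1.0, -0.0]
wrist_force: [1.5, 3.6, 4.2]
opening: 0.189
time_s: 4.55
eef_pos: [0.5048, -0.3173, 0.0637]
eef_rot: [0.0, -0.0, 1.0, -0.0]
wrist_force: [0.3, 2.8, 5.5]
opening: 0.19
```

```bash
cat > plan.py <<'E'
import numpy as np,sys
# args: cx cy psi0 dpsi nsteps [startx starty]
cx,cy,p0,d,n=map(float,sys.argv[1:6]);r=.055
f=lambda p:np.array([cx+r*np.sin(p),cy-r*np.cos(p)])
cur=np.array(list(map(float,sys.argv[6:8]))) if len(sys.argv)>6 else f(p0)
for i in range(int(n)):
    t=f(p0+d*(i+1));q=np.round((t-cur)*100,2);cur=cur+q/100
    print(f"psi {p0+d*(i+1):.3f}  x {-q[0]:.2f} y {q[1]:.2f}   at {cur.round(4)}")
E
python3 plan.py .4958 -.2628 .164 -.05 16 .5048 -.3171
```

```text
psi 0.114  x 0.27 y -0.03   at [ 0.5021 -0.3174]
psi 0.064  x 0.28 y -0.03   at [ 0.4993 -0.3177]
psi 0.014  x 0.27 y -0.01   at [ 0.4966 -0.3178]
psi -0.036  x 0.28 y 0.00   at [ 0.4938 -0.3178]
psi -0.086  x 0.27 y 0.02   at [ 0.4911 -0.3176]
psi -0.136  x 0.28 y 0.03   at [ 0.4883 -0.3173]
psi -0.186  x 0.27 y 0.04   at [ 0.4856 -0.3169]
psi -0.236  x 0.27 y 0.06   at [ 0.4829 -0.3163]
psi -0.286  x 0.26 y 0.07   at [ 0.4803 -0.3156]
psi -0.336  x 0.26 y 0.09   at [ 0.4777 -0.3147]
psi -0.386  x 0.26 y 0.09   at [ 0.4751 -0.3138]
psi -0.436  x 0.25 y 0.11   at [ 0.4726 -0.3127]
psi -0.486  x 0.25 y 0.13   at [ 0.4701 -0.3114]
psi -0.536  x 0.24 y 0.13   at [ 0.4677 -0.3101]
psi -0.586  x 0.23 y 0.15   at [ 0.4654 -0.3086]
psi -0.636  x 0.23 y 0.16   at [ 0.4631 -0.307 ]
```

```bash
python3 -m inch '[{"delta_pos":[0.27,-0.03,0],"rotation":[0,0,0]},{"delta_pos":[0.28,-0.03,0],"rotation":[0,0,0]},{"delta_pos":[0.27,-0.01,0],"rotation":[0,0,0]},{"delta_pos":[0.28,0,0],"rotation":[0,0,0]}]'
python3 -m inch '[{"delta_pos":[0.27,0.02,0],"rotation":[0,0,0]},{"delta_pos":[0.28,0.03,0],"rotation":[0,0,0]},{"delta_pos":[0.27,0.04,0],"rotation":[0,0,0]},{"delta_pos":[0.27,0.06,0],"rotation":[0,0,0]}]'
python3 -m inch '[{"delta_pos":[0.26,0.07,0],"rotation":[0,0,0]},{"delta_pos":[0.26,0.09,0],"rotation":[0,0,0]},{"delta_pos":[0.26,0.09,0],"rotation":[0,0,0]},{"delta_pos":[0.25,0.11,0],"rotation":[0,0,0]}]'
```

```text
time_s: 4.95
eef_pos: [0.4938, -0.318, 0.0637]
eef_rot: [0.001, -0.0, 1.0, -0.0]
wrist_force: [1.6, 3.7, 5.3]
opening: 0.189
time_s: 5.35
eef_pos: [0.4829, -0.3165, 0.0636]
eef_rot: [0.001, -0.0, 1.0, -0.0]
wrist_force: [1.3, 3.7, 3.9]
opening: 0.187
time_s: 5.75
eef_pos: [0.4725, -0.313, 0.0636]
eef_rot: [0.001, -0.0, 1.0, -0.0]
wrist_force: [3.6, 3.0, 4.7]
opening: 0.191
```

```bash
python3 plan.py .4958 -.2626 -.436 -.05 32 .4726 -.3127
```

```text
psi -0.486  x 0.25 y 0.15   at [ 0.4701 -0.3112]
psi -0.536  x 0.24 y 0.13   at [ 0.4677 -0.3099]
psi -0.586  x 0.23 y 0.15   at [ 0.4654 -0.3084]
psi -0.636  x 0.23 y 0.16   at [ 0.4631 -0.3068]
psi -0.686  x 0.21 y 0.16   at [ 0.461  -0.3052]
psi -0.736  x 0.21 y 0.18   at [ 0.4589 -0.3034]
psi -0.786  x 0.20 y 0.19   at [ 0.4569 -0.3015]
psi -0.836  x 0.19 y 0.20   at [ 0.455  -0.2995]
psi -0.886  x 0.18 y 0.21   at [ 0.4532 -0.2974]
psi -0.936  x 0.17 y 0.22   at [ 0.4515 -0.2952]
psi -0.986  x 0.16 y 0.22   at [ 0.4499 -0.293 ]
psi -1.036  x 0.14 y 0.24   at [ 0.4485 -0.2906]
psi -1.086  x 0.14 y 0.24   at [ 0.4471 -0.2882]
psi -1.136  x 0.12 y 0.24   at [ 0.4459 -0.2858]
psi -1.186  x 0.11 y 0.26   at [ 0.4448 -0.2832]
psi -1.236  x 0.09 y 0.25   at [ 0.4439 -0.2807]
psi -1.286  x 0.09 y 0.26   at [ 0.443  -0.2781]
psi -1.336  x 0.07 y 0.27   at [ 0.4423 -0.2754]
psi -1.386  x 0.06 y 0.27   at [ 0.4417 -0.2727]
psi -1.436  x 0.04 y 0.27   at [ 0.4413 -0.27  ]
psi -1.486  x 0.03 y 0.27   at [ 0.441  -0.2673]
psi -1.536  x 0.02 y 0.28   at [ 0.4408 -0.2645]
psi -1.586  x -0.00 y 0.27   at [ 0.4408 -0.2618]
psi -1.636  x -0.01 y 0.28   at [ 0.4409 -0.259 ]
psi -1.686  x -0.03 y 0.27   at [ 0.4412 -0.2563]
psi -1.736  x -0.03 y 0.27   at [ 0.4415 -0.2536]
psi -1.786  x -0.06 y 0.27   at [ 0.4421 -0.2509]
psi -1.836  x -0.06 y 0.27   at [ 0.4427 -0.2482]
psi -1.886  x -0.08 y 0.27   at [ 0.4435 -0.2455]
psi -1.936  x -0.09 y 0.25   at [ 0.4444 -0.243 ]
psi -1.986  x -0.11 y 0.26   at [ 0.4455 -0.2404]
psi -2.036  x -0.11 y 0.25   at [ 0.4466 -0.2379]
```

```bash
python3 -m inch '[{"delta_pos":[0.25,0.15,0],"rotation":[0,0,0]},{"delta_pos":[0.24,0.13,0],"rotation":[0,0,0]},{"delta_pos":[0.23,0.15,0],"rotation":[0,0,0]},{"delta_pos":[0.23,0.16,0],"rotation":[0,0,0]}]'
python3 -m inch '[{"delta_pos":[0.21,0.16,0],"rotation":[0,0,0]},{"delta_pos":[0.21,0.18,0],"rotation":[0,0,0]},{"delta_pos":[0.20,0.19,0],"rotation":[0,0,0]},{"delta_pos":[0.19,0.20,0],"rotation":[0,0,0]}]'
python3 -m inch '[{"delta_pos":[0.18,0.21,0],"rotation":[0,0,0]},{"delta_pos":[0.17,0.22,0],"rotation":[0,0,0]},{"delta_pos":[0.16,0.22,0],"rotation":[0,0,0]},{"delta_pos":[0.14,0.24,0],"rotation":[0,0,0]}]'
```

```text
time_s: 6.15
eef_pos: [0.463, -0.3073, 0.0636]
eef_rot: [0.0, -0.0, 1.0, -0.001]
wrist_force: [3.5, 3.1, 5.4]
opening: 0.192
time_s: 6.55
eef_pos: [0.4549, -0.3, 0.0636]
eef_rot: [0.0, -0.0, 1.0, -0.001]
wrist_force: [4.2, 1.0, 5.2]
opening: 0.188
time_s: 6.95
eef_pos: [0.4483, -0.2913, 0.0636]
eef_rot: [0.0, -0.0, 1.0, -0.001]
wrist_force: [3.7, -0.1, 5.6]
opening: 0.186
```

```bash
python3 -m inch '[{"delta_pos":[0.14,0.24,0],"rotation":[0,0,0]},{"delta_pos":[0.12,0.24,0],"rotation":[0,0,0]},{"delta_pos":[0.11,0.26,0],"rotation":[0,0,0]},{"delta_pos":[0.09,0.25,0],"rotation":[0,0,0]}]'
python3 -m inch '[{"delta_pos":[0.09,0.26,0],"rotation":[0,0,0]},{"delta_pos":[0.07,0.27,0],"rotation":[0,0,0]},{"delta_pos":[0.06,0.27,0],"rotation":[0,0,0]},{"delta_pos":[0.04,0.27,0],"rotation":[0,0,0]}]'
python3 -m inch '[{"delta_pos":[0.03,0.27,0],"rotation":[0,0,0]},{"delta_pos":[0.02,0.28,0],"rotation":[0,0,0]},{"delta_pos":[0,0.27,0],"rotation":[0,0,0]},{"delta_pos":[-0.01,0.28,0],"rotation":[0,0,0]}]'
python3 -m inch '[{"delta_pos":[-0.03,0.27,0],"rotation":[0,0,0]},{"delta_pos":[-0.03,0.27,0],"rotation":[0,0,0]},{"delta_pos":[-0.06,0.27,0],"rotation":[0,0,0]},{"delta_pos":[-0.06,0.27,0],"rotation":[0,0,0]}]'
```

```text
time_s: 7.35
eef_pos: [0.4437, -0.2816, 0.0636]
eef_rot: [0.0, -0.0, 1.0, -0.001]
wrist_force: [3.5, -0.6, 5.4]
opening: 0.188
time_s: 7.75
eef_pos: [0.441, -0.271, 0.0637]
eef_rot: [0.0, -0.0, 1.0, -0.001]
wrist_force: [2.3, -2.0, 5.3]
opening: 0.19
time_s: 8.15
eef_pos: [0.4404, -0.2602, 0.0637]
eef_rot: [0.0, -0.0, 1.0, -0.001]
wrist_force: [1.5, -2.4, 7.3]
opening: 0.187
time_s: 8.55
eef_pos: [0.442, -0.2494, 0.0638]
eef_rot: [-0.0, -0.0, 1.0, -0.001]
wrist_force: [-0.8, -2.2, 7.3]
opening: 0.185
```

```bash
python3 plan.py .4958 -.2628 -1.836 -.05 40 .4427 -.2482
```

```text
psi -1.886  x -0.08 y 0.25   at [ 0.4435 -0.2457]
psi -1.936  x -0.09 y 0.25   at [ 0.4444 -0.2432]
psi -1.986  x -0.11 y 0.26   at [ 0.4455 -0.2406]
psi -2.036  x -0.11 y 0.25   at [ 0.4466 -0.2381]
psi -2.086  x -0.13 y 0.24   at [ 0.4479 -0.2357]
psi -2.136  x -0.15 y 0.24   at [ 0.4494 -0.2333]
psi -2.186  x -0.15 y 0.22   at [ 0.4509 -0.2311]
psi -2.236  x -0.16 y 0.22   at [ 0.4525 -0.2289]
psi -2.286  x -0.18 y 0.22   at [ 0.4543 -0.2267]
psi -2.336  x -0.18 y 0.20   at [ 0.4561 -0.2247]
psi -2.386  x -0.20 y 0.19   at [ 0.4581 -0.2228]
psi -2.436  x -0.20 y 0.19   at [ 0.4601 -0.2209]
psi -2.486  x -0.22 y 0.17   at [ 0.4623 -0.2192]
psi -2.536  x -0.22 y 0.16   at [ 0.4645 -0.2176]
psi -2.586  x -0.23 y 0.15   at [ 0.4668 -0.2161]
psi -2.636  x -0.24 y 0.14   at [ 0.4692 -0.2147]
psi -2.686  x -0.24 y 0.13   at [ 0.4716 -0.2134]
psi -2.736  x -0.25 y 0.11   at [ 0.4741 -0.2123]
psi -2.786  x -0.26 y 0.11   at [ 0.4767 -0.2112]
psi -2.836  x -0.26 y 0.09   at [ 0.4793 -0.2103]
psi -2.886  x -0.26 y 0.07   at [ 0.4819 -0.2096]
psi -2.936  x -0.27 y 0.06   at [ 0.4846 -0.209 ]

[... 211 characters left out ...]
 x -0.27 y -0.01   at [ 0.4982 -0.2079]
psi -3.236  x -0.28 y -0.01   at [ 0.501 -0.208]
psi -3.286  x -0.27 y -0.04   at [ 0.5037 -0.2084]
psi -3.336  x -0.27 y -0.04   at [ 0.5064 -0.2088]
psi -3.386  x -0.27 y -0.06   at [ 0.5091 -0.2094]
psi -3.436  x -0.27 y -0.08   at [ 0.5118 -0.2102]
psi -3.486  x -0.26 y -0.08   at [ 0.5144 -0.211 ]
psi -3.536  x -0.25 y -0.10   at [ 0.5169 -0.212 ]
psi -3.586  x -0.25 y -0.11   at [ 0.5194 -0.2131]
psi -3.636  x -0.25 y -0.13   at [ 0.5219 -0.2144]
psi -3.686  x -0.24 y -0.14   at [ 0.5243 -0.2158]
psi -3.736  x -0.23 y -0.14   at [ 0.5266 -0.2172]
psi -3.786  x -0.22 y -0.16   at [ 0.5288 -0.2188]
psi -3.836  x -0.22 y -0.17   at [ 0.531  -0.2205]
```

```bash
python3 -m inch '[{"delta_pos":[-0.08,0.25,-0.03],"rotation":[0,0,0]},{"delta_pos":[-0.09,0.25,-0.03],"rotation":[0,0,0]},{"delta_pos":[-0.11,0.26,0],"rotation":[0,0,0]},{"delta_pos":[-0.11,0.25,0],"rotation":[0,0,0]}]'
python3 -m inch '[{"delta_pos":[-0.13,0.24,0],"rotation":[0,0,0]},{"delta_pos":[-0.15,0.24,0],"rotation":[0,0,0]},{"delta_pos":[-0.15,0.22,0],"rotation":[0,0,0]},{"delta_pos":[-0.16,0.22,0],"rotation":[0,0,0]}]'
python3 -m inch '[{"delta_pos":[-0.18,0.22,0],"rotation":[0,0,0]},{"delta_pos":[-0.18,0.20,0],"rotation":[0,0,0]},{"delta_pos":[-0.20,0.19,0],"rotation":[0,0,0]},{"delta_pos":[-0.20,0.19,0],"rotation":[0,0,0]}]'
```

```text
time_s: 8.95
eef_pos: [0.4458, -0.2388, 0.064]
eef_rot: [-0.0, -0.0, 1.0, -0.001]
wrist_force: [0.2, -1.9, 6.4]
opening: 0.193
time_s: 9.35
eef_pos: [0.4514, -0.2293, 0.064]
eef_rot: [-0.001, -0.0, 1.0, -0.0]
wrist_force: [-2.0, -1.0, 8.4]
opening: 0.189
time_s: 9.75
eef_pos: [0.4589, -0.2211, 0.064]
eef_rot: [-0.001, -0.0, 1.0, -0.0]
wrist_force: [-2.9, -0.5, 9.2]
opening: 0.188
```

```bash
python3 -m inch '[{"delta_pos":[-0.22,0.17,-0.03],"rotation":[0,0,0]},{"delta_pos":[-0.22,0.16,-0.03],"rotation":[0,0,0]},{"delta_pos":[-0.23,0.15,0],"rotation":[0,0,0]},{"delta_pos":[-0.24,0.14,0],"rotation":[0,0,0]}]'
python3 -m inch '[{"delta_pos":[-0.24,0.13,0],"rotation":[0,0,0]},{"delta_pos":[-0.25,0.11,0],"rotation":[0,0,0]},{"delta_pos":[-0.26,0.11,0],"rotation":[0,0,0]},{"delta_pos":[-0.26,0.09,0],"rotation":[0,0,0]}]'
python3 -m inch '[{"delta_pos":[-0.26,0.07,0],"rotation":[0,0,0]},{"delta_pos":[-0.27,0.06,0],"rotation":[0,0,0]},{"delta_pos":[-0.27,0.05,0],"rotation":[0,0,0]},{"delta_pos":[-0.27,0.04,0],"rotation":[0,0,0]}]'
```

```text
time_s: 10.15
eef_pos: [0.4673, -0.2148, 0.0642]
eef_rot: [-0.002, -0.0, 1.0, 0.0]
wrist_force: [-4.9, -0.8, 8.1]
opening: 0.185
time_s: 10.55
eef_pos: [0.4761, -0.21, 0.0639]
eef_rot: [-0.003, -0.001, 1.0, 0.001]
wrist_force: [-9.0, 0.8, 11.6]
opening: 0.189
time_s: 10.95
eef_pos: [0.487, -0.2068, 0.0639]
eef_rot: [-0.003, -0.0, 1.0, 0.001]
wrist_force: [-6.8, 5.1, 12.1]
opening: 0.19
```

```bash
python3 -m inch '[{"delta_pos":[-0.27,0.02,-0.03],"rotation":[0,0,0]},{"delta_pos":[-0.28,0.01,-0.03],"rotation":[0,0,0]}]'
python3 -m inch '[{"delta_pos":[-0.27,-0.01,0],"rotation":[0,0,0]},{"delta_pos":[-0.28,-0.01,0],"rotation":[0,0,0]}]'
python3 -m inch '[{"delta_pos":[-0.27,-0.04,0],"rotation":[0,0,0]},{"delta_pos":[-0.27,-0.04,0],"rotation":[0,0,0]}]'
```

```text
time_s: 11.15
eef_pos: [0.4912, -0.2062, 0.0639]
eef_rot: [-0.005, -0.001, 1.0, 0.002]
wrist_force: [-5.9, 4.0, 10.8]
opening: 0.19
time_s: 11.35
eef_pos: [0.4975, -0.2061, 0.064]
eef_rot: [-0.004, -0.001, 1.0, 0.002]
wrist_force: [-6.8, 5.6, 11.7]
opening: 0.191
time_s: 11.55
eef_pos: [0.5039, -0.2071, 0.0642]
eef_rot: [-0.003, -0.0, 1.0, 0.002]
wrist_force: [-1.6, 5.1, 8.3]
opening: 0.193
```

```bash
python3 -c "
from v import *
print(get_obs()['wrist_force'],get_obs()['torque'])
c=shot('side','3')['color'][:,:,::-1];cv2.imwrite('pics/side3c.png',cv2.resize(c[200:350,230:380],None,fx=4,fy=4,interpolation=cv2.INTER_CUBIC))
"
```

```text
[-1.58459029  5.05533497  8.26447834] [5.09307127e-01 3.22882070e-01 2.97085576e-04]
```

View pics/side3c.png

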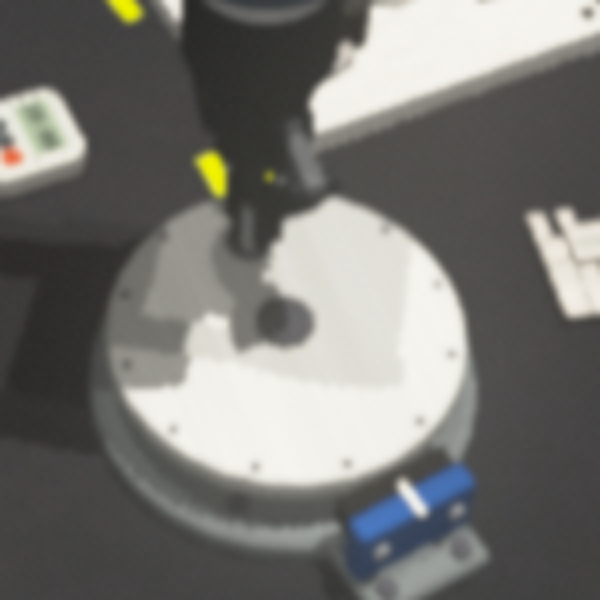

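```bash
cat > dots.py <<'E'
from v import *
from scipy.ndimage import map_coordinates
def dots(c,img,C=(.4955,-.263),z=.052):
    g=img.mean(2).astype(float);ps=np.linspace(-np.pi,np.pi,720,endpoint=False)
    best=[]
    rs=np.arange(.078,.0875,.001);I=[]
    for r in rs:
        P=np.c_[C[0]+r*np.sin(ps),C[1]-r*np.cos(ps),np.full(720,z)];q=proj(c,P)
        I.append(map_coordinates(g,[q[:,1],q[:,0]],order=1))
    I=np.array(I);from scipy.ndimage import gaussian_filter1d as gf
    from scipy.ndimage import median_filter
    med=median_filter(I,size=(1,61),mode="wrap");D=np.clip(med-I,0,80);D[med<110]=0
    m=D.max(0);m=gf(m,4,mode="wrap")
    pk=[i for i in range(720) if m[i]==m[np.arange(i-12,i+13)%720].max() and m[i]>6]
    return [(round(ps[i],3),int(m[i]),round(rs[D[:,i].argmax()],3)) for i in pk]
E
python3 - <<'E'
from dots import *
c=shot("side");t=shot("top")
for n,cc,f in(("side0",c,"pics/side0.png"),("top0",t,"pics/top0.png"),("side3",c,"pics/side_3.png")):
    d=dots(cc,cv2.imread(f));print(n,d);print([round((x[0]*12/2/np.pi)%1,2) for x in d])
E
```

```text
side0 [(np.float64(-3.002), 22, np.float64(0.086)), (np.float64(-2.478), 20, np.float64(0.084)), (np.float64(-1.955), 27, np.float64(0.084)), (np.float64(-1.422), 26, np.float64(0.082)), (np.float64(-0.899), 30, np.float64(0.083)), (np.float64(-0.367), 24, np.float64(0.082)), (np.float64(0.157), 29, np.float64(0.082)), (np.float64(0.689), 22, np.float64(0.083)), (np.float64(1.213), 23, np.float64(0.083)), (np.float64(1.737), 19, np.float64(0.084)), (np.float64(2.26), 25, np.float64(0.085)), (np.float64(2.775), 20, np.float64(0.084))]
[np.float64(0.27), np.float64(0.27), np.float64(0.27), np.float64(0.28), np.float64(0.28), np.float64(0.3), np.float64(0.3), np.float64(0.32), np.float64(0.32), np.float64(0.32), np.float64(0.32), np.float64(0.3)]
top0 [(np.float64(-3.002), 24, np.float64(0.082)), (np.float64(-2.478), 26, np.float64(0.083)), (np.float64(-2.234), 7, np.float64(0.087)), (np.float64(-1.946), 33, np.float64(0.083)), (np.float64(-1.422), 28, np.float64(0.082)), (np.float64(-0.881), 30, np.float64(0.082)), (np.float64(-0.367), 28, np.float64(0.082)), (np.float64(0.166), 29, np
[... 338 characters left out ...]
4(0.32), np.float64(0.3), np.float64(0.32), np.float64(0.3), np.float64(0.3), np.float64(0.32), np.float64(0.28), np.float64(0.27)]
side3 [(np.float64(-2.217), 13, np.float64(0.083)), (np.float64(-1.684), 10, np.float64(0.083)), (np.float64(-1.161), 22, np.float64(0.082)), (np.float64(-0.628), 24, np.float64(0.082)), (np.float64(-0.105), 25, np.float64(0.081)), (np.float64(0.428), 26, np.float64(0.083)), (np.float64(0.951), 23, np.float64(0.082)), (np.float64(1.475), 19, np.float64(0.084)), (np.float64(1.998), 25, np.float64(0.084))]
[np.float64(0.77), np.float64(0.78), np.float64(0.78), np.float64(0.8), np.float64(0.8), np.float64(0.82), np.float64(0.82), np.float64(0.82), np.float64(0.82)]
```

```bash
python3 -c "
from v import *
o=get_obs();print(o['q'].round(3),o['eef_pos'])"; python3 -m inch '[{"delta_pos":[0,0,0],"rotation":[0,0,0]},{"delta_pos":[0,0,0],"rotation":[0,0,0]},{"delta_pos":[0,0,0],"rotation":[0,0,0]}]' 3.6
```

```text
[-0.608  0.331  1.796  0.     1.018 -2.179] [ 0.50455888 -0.20747864  0.06431484]
time_s: 12.0
eef_pos: [0.5052, -0.2087, 0.0643]
eef_rot: [-0.001, -0.0, 1.0, 0.0]
wrist_force: [0.3, 0.0, -0.8]
opening: 0.419
```

```bash
python3 -m inch '[{"delta_pos":[0.05,0,0],"rotation":[0,0,0.145]},{"delta_pos":[0,0,0],"rotation":[0,0,0.145]},{"delta_pos":[0,0,0],"rotation":[0,0,0.145]},{"delta_pos":[0,0,0],"rotation":[0,0,0.145]},{"delta_pos":[0,0,0],"rotation":[0,0,0.145]},{"delta_pos":[0,0,0],"rotation":[0,0,0.145]},{"delta_pos":[0,0,0],"rotation":[0,0,0.145]},{"delta_pos":[0,0,0],"rotation":[0,0,0.145]},{"delta_pos":[0,0,0],"rotation":[0,0,0.145]},{"delta_pos":[0,0,0],"rotation":[0,0,0.145]}]'
python3 -m inch '[{"delta_pos":[0,0,0],"rotation":[0,0,0.116]}]'
python3 -c "
from dots import *
o=get_obs();w,x,y,z=o['eef_rot'];print(R.from_quat([x,y,z,w]).as_matrix().round(3))
c=shot('side','4');d=dots(c,c['color']);print(d,[round((x[0]*12/2/np.pi)%1,2) for x in d])
c=c['color'][:,:,::-1];cv2.imwrite('pics/side4c.png',cv2.resize(c[200:350,230:380],None,fx=4,fy=4,interpolation=cv2.INTER_CUBIC))
"
```

```text
time_s: 13.0
eef_pos: [0.5051, -0.2089, 0.0647]
eef_rot: [-0.0, 0.665, 0.747, -0.0]
wrist_force: [0.2, -1.0, -0.4]
opening: 0.419
time_s: 13.1
eef_pos: [0.5051, -0.2089, 0.0647]
eef_rot: [-0.0, 0.707, 0.707, -0.0]
wrist_force: [0.9, -0.3, 0.8]
opening: 0.423
[[ 0.001  1.    -0.001]
 [ 1.    -0.001  0.   ]
 [ 0.    -0.001 -1.   ]]
[(np.float64(-2.243), 13, np.float64(0.083)), (np.float64(-1.196), 21, np.float64(0.082)), (np.float64(-0.663), 24, np.float64(0.082)), (np.float64(-0.14), 25, np.float64(0.082)), (np.float64(0.393), 21, np.float64(0.083)), (np.float64(0.925), 23, np.float64(0.082)), (np.float64(1.449), 20, np.float64(0.083)), (np.float64(1.981), 28, np.float64(0.085)), (np.float64(2.531), 55, np.float64(0.085))] [np.float64(0.72), np.float64(0.72), np.float64(0.73), np.float64(0.73), np.float64(0.75), np.float64(0.77), np.float64(0.77), np.float64(0.78), np.float64(0.83)]
```

View pics/side4c.png

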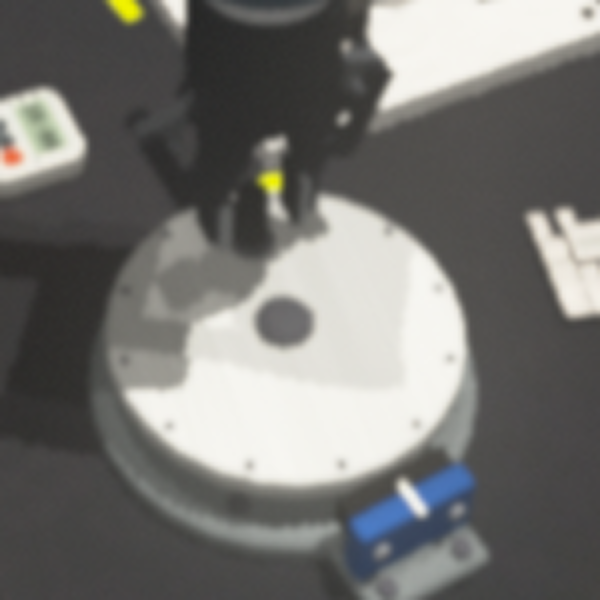

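```bash
python3 -m inch '[{"delta_pos":[0,-0.25,0],"rotation":[0,0,0]},{"delta_pos":[0,0,0],"rotation":[0,0,0]}]'
python3 -m inch '[{"delta_pos":[0,0,0],"rotation":[0,0,0]},{"delta_pos":[0,0,0],"rotation":[0,0,0]},{"delta_pos":[0,0,0],"rotation":[0,0,0]},{"delta_pos":[0,0,0],"rotation":[0,0,0]},{"delta_pos":[0,0,0],"rotation":[0,0,0]},{"delta_pos":[0,0,0],"rotation":[0,0,0]}]' 1.2
python3 -c "
from dots import *
c=shot('side','5');d=dots(c,c['color']);print(d,[round((x[0]*12/2/np.pi)%1,2) for x in d])"
```

```text
time_s: 13.35
eef_pos: [0.5025, -0.2089, 0.0648]
eef_rot: [-0.0, 0.704, 0.71, -0.0]
wrist_force: [-0.7, 0.5, 0.5]
opening: 0.422
time_s: 13.95
eef_pos: [0.5033, -0.209, 0.0653]
eef_rot: [0.0, 0.705, 0.709, 0.0]
wrist_force: [1.5, 0.6, 1.9]
opening: 0.185
[(np.float64(-2.251), 13, np.float64(0.083)), (np.float64(-1.196), 22, np.float64(0.082)), (np.float64(-0.663), 23, np.float64(0.082)), (np.float64(-0.14), 23, np.float64(0.082)), (np.float64(0.393), 25, np.float64(0.083)), (np.float64(0.925), 23, np.float64(0.082)), (np.float64(1.449), 20, np.float64(0.083)), (np.float64(1.972), 25, np.float64(0.084)), (np.float64(2.487), 7, np.float64(0.086))] [np.float64(0.7), np.float64(0.72), np.float64(0.73), np.float64(0.73), np.float64(0.75), np.float64(0.77), np.float64(0.77), np.float64(0.77), np.float64(0.75)]
```

```bash
sed -i 's/r=.055$/r=.0547/; s/print(f"psi.*/print(f"psi {p0+d*(i+1):.3f}  tool x(dy) {q[1]:.2f} tool y(dx) {q[0]:.2f}   at {cur.round(4)}")/' plan.py; python3 plan.py .4958 -.2633 -3.28 .04 20 .5030 -.2090
```

```text
psi -3.240  tool x(dy) 0.01 tool y(dx) -0.18   at [ 0.5012 -0.2089]
psi -3.200  tool x(dy) 0.02 tool y(dx) -0.22   at [ 0.499  -0.2087]
psi -3.160  tool x(dy) 0.01 tool y(dx) -0.22   at [ 0.4968 -0.2086]
psi -3.120  tool x(dy) -0.00 tool y(dx) -0.22   at [ 0.4946 -0.2086]
psi -3.080  tool x(dy) -0.01 tool y(dx) -0.22   at [ 0.4924 -0.2087]
psi -3.040  tool x(dy) -0.02 tool y(dx) -0.21   at [ 0.4903 -0.2089]
psi -3.000  tool x(dy) -0.02 tool y(dx) -0.22   at [ 0.4881 -0.2091]
psi -2.960  tool x(dy) -0.04 tool y(dx) -0.22   at [ 0.4859 -0.2095]
psi -2.920  tool x(dy) -0.04 tool y(dx) -0.21   at [ 0.4838 -0.2099]
psi -2.880  tool x(dy) -0.06 tool y(dx) -0.21   at [ 0.4817 -0.2105]
psi -2.840  tool x(dy) -0.06 tool y(dx) -0.21   at [ 0.4796 -0.2111]
psi -2.800  tool x(dy) -0.07 tool y(dx) -0.21   at [ 0.4775 -0.2118]
psi -2.760  tool x(dy) -0.07 tool y(dx) -0.21   at [ 0.4754 -0.2125]
psi -2.720  tool x(dy) -0.09 tool y(dx) -0.20   at [ 0.4734 -0.2134]
psi -2.680  tool x(dy) -0.09 tool y(dx) -0.20   at [ 0.4714 -0.2143]
psi -2.640  tool x(dy) -0.10 tool y(dx) -0.19   at [ 0.4695 -0.2153]
psi -2.600  tool x(dy) -0.11 tool y(dx) -0.19   at [ 0.4676 -0.2164]
psi -2.560  tool x(dy) -0.12 tool y(dx) -0.18   at [ 0.4658 -0.2176]
psi -2.520  tool x(dy) -0.12 tool y(dx) -0.19   at [ 0.4639 -0.2188]
psi -2.480  tool x(dy) -0.13 tool y(dx) -0.17   at [ 0.4622 -0.2201]
```

```bash
(
python3 -m inch '[{"delta_pos":[0.01,-0.18,0],"rotation":[0,0,0]}]'
python3 -m inch '[{"delta_pos":[0.02,-0.22,0],"rotation":[0,0,0]}]'
python3 -m inch '[{"delta_pos":[0.01,-0.22,0],"rotation":[0,0,0]}]'
python3 -m inch '[{"delta_pos":[0,-0.22,0],"rotation":[0,0,0]}]'
python3 -m inch '[{"delta_pos":[-0.01,-0.22,0],"rotation":[0,0,0]}]'
python3 -m inch '[{"delta_pos":[-0.02,-0.21,0],"rotation":[0,0,0]}]' ) | grep -E 'pos|wrist'
```

```text
eef_pos: [0.502, -0.209, 0.0654]
wrist_force: [5.7, 0.8, 1.2]
eef_pos: [0.5003, -0.209, 0.0655]
wrist_force: [6.3, 1.0, -0.9]
eef_pos: [0.4984, -0.2088, 0.0656]
wrist_force: [7.2, 1.2, -0.8]
eef_pos: [0.4963, -0.2087, 0.0656]
wrist_force: [8.1, 1.8, -1.2]
eef_pos: [0.4939, -0.2086, 0.0655]
wrist_force: [6.4, 2.6, -0.8]
eef_pos: [0.4921, -0.2087, 0.0656]
wrist_force: [10.0, 3.7, -2.1]
```

```bash
(
python3 -m inch '[{"delta_pos":[-0.02,-0.22,0],"rotation":[0,0,0]}]'
python3 -m inch '[{"delta_pos":[-0.04,-0.22,0],"rotation":[0,0,0]}]'
python3 -m inch '[{"delta_pos":[-0.04,-0.21,0],"rotation":[0,0,0]}]'
python3 -m inch '[{"delta_pos":[-0.06,-0.21,0],"rotation":[0,0,0]}]'
python3 -m inch '[{"delta_pos":[-0.06,-0.21,0],"rotation":[0,0,0]}]'
python3 -m inch '[{"delta_pos":[-0.07,-0.21,0],"rotation":[0,0,0]}]' ) | grep -E 'pos|wrist'
```

```text
eef_pos: [0.4907, -0.2089, 0.0657]
wrist_force: [12.0, 4.1, -3.7]
eef_pos: [0.4871, -0.2089, 0.0653]
wrist_force: [4.1, 4.6, 0.2]
eef_pos: [0.4852, -0.2093, 0.0654]
wrist_force: [9.2, 4.9, 0.6]
eef_pos: [0.4838, -0.2098, 0.0655]
wrist_force: [11.0, 6.6, -2.3]
eef_pos: [0.4818, -0.2103, 0.0656]
wrist_force: [4.1, 5.3, -1.6]
eef_pos: [0.4778, -0.2109, 0.0651]
wrist_force: [4.9, 4.1, 2.9]
```

```bash
(
python3 -m inch '[{"delta_pos":[-0.07,-0.21,0],"rotation":[0,0,0]}]'
python3 -m inch '[{"delta_pos":[-0.09,-0.20,0],"rotation":[0,0,0]}]'
python3 -m inch '[{"delta_pos":[-0.09,-0.20,0],"rotation":[0,0,0]}]'
python3 -m inch '[{"delta_pos":[-0.10,-0.19,0],"rotation":[0,0,0]}]'
python3 -m inch '[{"delta_pos":[-0.11,-0.19,0],"rotation":[0,0,0]}]'
python3 -m inch '[{"delta_pos":[-0.12,-0.18,0],"rotation":[0,0,0]}]'
python3 -m inch '[{"delta_pos":[-0.12,-0.19,0],"rotation":[0,0,0]}]'
python3 -m inch '[{"delta_pos":[-0.13,-0.17,0],"rotation":[0,0,0]}]' ) | grep -E 'pos|wrist'
python3 -c "
from dots import *
c=shot('side','6');d=dots(c,c['color']);print(d,[round((x[0]*12/2/np.pi)%1,2) for x in d])"
```

```text
eef_pos: [0.4763, -0.2117, 0.0653]
wrist_force: [7.7, 6.8, 0.4]
eef_pos: [0.4745, -0.2125, 0.0653]
wrist_force: [3.4, 4.1, 1.0]
eef_pos: [0.4713, -0.2137, 0.065]
wrist_force: [3.0, 4.6, 3.1]
eef_pos: [0.4698, -0.2148, 0.0652]
wrist_force: [2.9, 4.2, 3.2]
eef_pos: [0.4675, -0.2162, 0.0651]
wrist_force: [3.1, 3.8, 2.9]
eef_pos: [0.4656, -0.2176, 0.0651]
wrist_force: [0.9, 3.1, 3.2]
eef_pos: [0.4637, -0.2191, 0.0652]
wrist_force: [1.8, 1.8, 2.8]
eef_pos: [0.462, -0.2206, 0.0652]
wrist_force: [1.2, 2.3, 4.0]
[(np.float64(-1.972), 14, np.float64(0.084)), (np.float64(-1.457), 26, np.float64(0.082)), (np.float64(-0.925), 24, np.float64(0.082)), (np.float64(-0.393), 23, np.float64(0.082)), (np.float64(0.131), 24, np.float64(0.083)), (np.float64(0.663), 23, np.float64(0.082)), (np.float64(1.187), 22, np.float64(0.083)), (np.float64(1.71), 20, np.float64(0.084)), (np.float64(2.234), 18, np.float64(0.085)), (np.float64(2.845), 7, np.float64(0.081))] [np.float64(0.23), np.float64(0.22), np.float64(0.23), np.float64(0.25), np.float64(0.25), np.float64(0.27), np.float64(0.27), np.float64(0.27), np.float64(0.27), np.float64(0.43)]
```

```bash
python3 plan.py .4956 -.2632 -2.49 -.03 32 .4617 -.2207
```

```text
psi -2.520  tool x(dy) 0.20 tool y(dx) 0.20   at [ 0.4637 -0.2187]
psi -2.550  tool x(dy) 0.09 tool y(dx) 0.14   at [ 0.4651 -0.2178]
psi -2.580  tool x(dy) 0.09 tool y(dx) 0.14   at [ 0.4665 -0.2169]
psi -2.610  tool x(dy) 0.09 tool y(dx) 0.14   at [ 0.4679 -0.216 ]
psi -2.640  tool x(dy) 0.08 tool y(dx) 0.14   at [ 0.4693 -0.2152]
psi -2.670  tool x(dy) 0.07 tool y(dx) 0.14   at [ 0.4707 -0.2145]
psi -2.700  tool x(dy) 0.08 tool y(dx) 0.15   at [ 0.4722 -0.2137]
psi -2.730  tool x(dy) 0.06 tool y(dx) 0.15   at [ 0.4737 -0.2131]
psi -2.760  tool x(dy) 0.07 tool y(dx) 0.15   at [ 0.4752 -0.2124]
psi -2.790  tool x(dy) 0.06 tool y(dx) 0.16   at [ 0.4768 -0.2118]
psi -2.820  tool x(dy) 0.05 tool y(dx) 0.15   at [ 0.4783 -0.2113]
psi -2.850  tool x(dy) 0.05 tool y(dx) 0.16   at [ 0.4799 -0.2108]
psi -2.880  tool x(dy) 0.04 tool y(dx) 0.16   at [ 0.4815 -0.2104]
psi -2.910  tool x(dy) 0.04 tool y(dx) 0.15   at [ 0.483 -0.21 ]
psi -2.940  tool x(dy) 0.04 tool y(dx) 0.16   at [ 0.4846 -0.2096]
psi -2.970  tool x(dy) 0.03 tool y(dx) 0.17   at [ 0.4863 -0.2093]
psi -3.000  tool x(dy) 0.03 to
[... 352 characters left out ...]
at [ 0.4961 -0.2085]
psi -3.180  tool x(dy) -0.00 tool y(dx) 0.16   at [ 0.4977 -0.2085]
psi -3.210  tool x(dy) -0.01 tool y(dx) 0.16   at [ 0.4993 -0.2086]
psi -3.240  tool x(dy) -0.02 tool y(dx) 0.17   at [ 0.501  -0.2088]
psi -3.270  tool x(dy) -0.02 tool y(dx) 0.16   at [ 0.5026 -0.209 ]
psi -3.300  tool x(dy) -0.02 tool y(dx) 0.16   at [ 0.5042 -0.2092]
psi -3.330  tool x(dy) -0.03 tool y(dx) 0.16   at [ 0.5058 -0.2095]
psi -3.360  tool x(dy) -0.03 tool y(dx) 0.17   at [ 0.5075 -0.2098]
psi -3.390  tool x(dy) -0.04 tool y(dx) 0.15   at [ 0.509  -0.2102]
psi -3.420  tool x(dy) -0.04 tool y(dx) 0.16   at [ 0.5106 -0.2106]
psi -3.450  tool x(dy) -0.05 tool y(dx) 0.16   at [ 0.5122 -0.2111]
```

```bash
(
python3 -m inch '[{"delta_pos":[0.15,0.17,0],"rotation":[0,0,0]}]'
python3 -m inch '[{"delta_pos":[0.09,0.14,0],"rotation":[0,0,0]}]'
python3 -m inch '[{"delta_pos":[0.09,0.14,0],"rotation":[0,0,0]}]'
python3 -m inch '[{"delta_pos":[0.09,0.14,0],"rotation":[0,0,0]}]'
python3 -m inch '[{"delta_pos":[0.08,0.14,0],"rotation":[0,0,0]}]'
python3 -m inch '[{"delta_pos":[0.07,0.14,0],"rotation":[0,0,0]}]'
python3 -m inch '[{"delta_pos":[0.08,0.15,0],"rotation":[0,0,0]}]'
python3 -m inch '[{"delta_pos":[0.06,0.15,0],"rotation":[0,0,0]}]'
python3 -m inch '[{"delta_pos":[0.07,0.15,0],"rotation":[0,0,0]}]'
python3 -m inch '[{"delta_pos":[0.06,0.16,0],"rotation":[0,0,0]}]'
python3 -m inch '[{"delta_pos":[0.05,0.15,0],"rotation":[0,0,0]}]'
python3 -m inch '[{"delta_pos":[0.05,0.16,0],"rotation":[0,0,0]}]'
python3 -m inch '[{"delta_pos":[0.04,0.16,0],"rotation":[0,0,0]}]'
python3 -m inch '[{"delta_pos":[0.04,0.15,0],"rotation":[0,0,0]}]'
python3 -m inch '[{"delta_pos":[0.04,0.16,0],"rotation":[0,0,0]}]'
python3 -m inch '[{"delta_pos":[0.03,0.17,0],"rotation":[0,0,0]}]'
) > log1; cat > an.py <<'E'
import re,sys,numpy as np
L=open(sys.argv[1]).read();s=float(sys.argv[2])  # s=+1 psi rising
P=[eval(x) for x in re.findall(r"eef_pos: (\[.*\])",L)];F=[eval(x) for x in re.findall(r"wrist_force: (\[.*\])",L)]
for p,f in zip(P,F):
    dx,dy=p[0]-.4956,p[1]+.2630;ps=np.arctan2(dx,-dy);ps-=2*np.pi*(ps>0)
    t=np.array([np.cos(ps),np.sin(ps)])*s;d=-np.dot(f[:2],t);r=np.dot(f[:2],[np.sin(ps),-np.cos(ps)])
    print(f"psi {ps:.3f} r {np.hypot(dx,dy)*1000:.1f} drag {d:.1f} rad {r:.1f} fz {f[2]} tcp {p[:2]}")
E
python3 an.py log1 -1
```

```text
psi -2.503 r 54.3 drag 3.0 rad 1.0 fz 3.6 tcp [0.4632, -0.2194]
psi -2.542 r 54.3 drag 3.5 rad 2.0 fz 4.5 tcp [0.465, -0.2182]
psi -2.573 r 54.5 drag 3.4 rad 1.6 fz 3.9 tcp [0.4663, -0.2171]
psi -2.605 r 54.6 drag 5.4 rad 1.0 fz 4.2 tcp [0.4677, -0.2161]
psi -2.634 r 54.7 drag 5.5 rad 2.1 fz 4.6 tcp [0.469, -0.2152]
psi -2.659 r 54.7 drag 6.2 rad 0.7 fz 5.6 tcp [0.4702, -0.2145]
psi -2.688 r 55.0 drag 6.7 rad 2.4 fz 4.8 tcp [0.4715, -0.2136]
psi -2.714 r 55.0 drag 7.5 rad 2.8 fz 6.4 tcp [0.4728, -0.213]
psi -2.743 r 55.1 drag 7.3 rad 1.5 fz 6.7 tcp [0.4742, -0.2122]
psi -2.774 r 55.3 drag 7.3 rad 1.3 fz 6.0 tcp [0.4757, -0.2114]
psi -2.804 r 55.3 drag 7.1 rad 3.7 fz 6.2 tcp [0.4773, -0.2108]
psi -2.830 r 55.4 drag 9.6 rad 1.4 fz 5.9 tcp [0.4786, -0.2103]
psi -2.856 r 55.4 drag 5.7 rad 2.8 fz 6.5 tcp [0.48, -0.2098]
psi -2.896 r 55.5 drag 7.5 rad 2.8 fz 6.1 tcp [0.4821, -0.2092]
psi -2.917 r 55.6 drag 10.1 rad 2.4 fz 7.4 tcp [0.4832, -0.2088]
psi -2.939 r 55.6 drag 9.4 rad 1.7 fz 7.7 tcp [0.4844, -0.2085]
```

```bash
(
python3 -m inch '[{"delta_pos":[0.03,0.16,0],"rotation":[0,0,0]}]'
python3 -m inch '[{"delta_pos":[0.02,0.16,0],"rotation":[0,0,0]}]'
python3 -m inch '[{"delta_pos":[0.01,0.16,0],"rotation":[0,0,0]}]'
python3 -m inch '[{"delta_pos":[0.01,0.17,0],"rotation":[0,0,0]}]'
python3 -m inch '[{"delta_pos":[0.01,0.16,0],"rotation":[0,0,0]}]'
python3 -m inch '[{"delta_pos":[0,0.17,0],"rotation":[0,0,0]}]'
python3 -m inch '[{"delta_pos":[0,0.16,0],"rotation":[0,0,0]}]'
python3 -m inch '[{"delta_pos":[-0.01,0.16,0],"rotation":[0,0,0]}]'
python3 -m inch '[{"delta_pos":[-0.02,0.17,0],"rotation":[0,0,0]}]'
python3 -m inch '[{"delta_pos":[-0.02,0.16,0],"rotation":[0,0,0]}]'
) > log2; python3 an.py log2 -1; python3 -c "
from dots import *
c=shot('side','7');d=dots(c,c['color']);print([(x[0],round((x[0]*12/2/np.pi)%1,2)) for x in d])"
```

```text
psi -2.990 r 55.5 drag 4.1 rad 2.8 fz 6.6 tcp [0.4872, -0.2081]
psi -3.014 r 55.7 drag 7.5 rad 2.0 fz 7.6 tcp [0.4885, -0.2078]
psi -3.032 r 55.7 drag 9.8 rad 2.1 fz 10.0 tcp [0.4895, -0.2076]
psi -3.082 r 55.5 drag 3.5 rad 1.9 fz 4.1 tcp [0.4923, -0.2076]
psi -3.109 r 55.5 drag 5.8 rad 1.9 fz 6.3 tcp [0.4938, -0.2075]
psi -3.138 r 55.6 drag 3.1 rad 1.9 fz 5.1 tcp [0.4954, -0.2074]
psi -3.178 r 55.4 drag 5.9 rad 1.4 fz 4.6 tcp [0.4976, -0.2076]
psi -3.207 r 55.3 drag 3.0 rad 1.5 fz 4.7 tcp [0.4992, -0.2078]
psi -3.243 r 55.1 drag 2.9 rad 0.9 fz 4.3 tcp [0.5012, -0.2082]
psi -3.277 r 54.9 drag 2.4 rad 1.2 fz 4.2 tcp [0.503, -0.2086]
[(np.float64(-2.217), np.float64(0.77)), (np.float64(-1.684), np.float64(0.78)), (np.float64(-1.161), np.float64(0.78)), (np.float64(-0.628), np.float64(0.8)), (np.float64(-0.096), np.float64(0.82)), (np.float64(0.428), np.float64(0.82)), (np.float64(0.96), np.float64(0.83)), (np.float64(1.484), np.float64(0.83)), (np.float64(1.998), np.float64(0.82))]
```

```bash
(python3 -m inch '[{"delta_pos":[-0.02,0.20,0],"rotation":[0,0,0]},{"delta_pos":[-0.03,0.20,0],"rotation":[0,0,0]},{"delta_pos":[-0.04,0.20,0],"rotation":[0,0,0]},{"delta_pos":[-0.05,0.20,0],"rotation":[0,0,0]}]'
python3 -m inch '[{"delta_pos":[0,0,0],"rotation":[0,0,0]},{"delta_pos":[0,0,0],"rotation":[0,0,0]}]')>log3; python3 an.py log3 -1;tail -6 log3;  python3 plan.py .4956 -.2630 -3.42 .03 30 
```

```text
psi -3.428 r 54.8 drag 1.4 rad -0.8 fz 2.6 tcp [0.5111, -0.2104]
psi -3.430 r 54.8 drag 1.4 rad -0.6 fz 2.1 tcp [0.5112, -0.2105]
opening: 0.187
time_s: 19.3
eef_pos: [0.5112, -0.2105, 0.0652]
eef_rot: [0.0, 0.705, 0.709, 0.0]
wrist_force: [-1.5, -0.2, 2.1]
opening: 0.187
psi -3.390  tool x(dy) 0.04 tool y(dx) -0.16   at [ 0.509 -0.21 ]
psi -3.360  tool x(dy) 0.04 tool y(dx) -0.16   at [ 0.5074 -0.2096]
psi -3.330  tool x(dy) 0.03 tool y(dx) -0.16   at [ 0.5058 -0.2093]
psi -3.300  tool x(dy) 0.03 tool y(dx) -0.16   at [ 0.5042 -0.209 ]
psi -3.270  tool x(dy) 0.03 tool y(dx) -0.16   at [ 0.5026 -0.2087]
psi -3.240  tool x(dy) 0.01 tool y(dx) -0.17   at [ 0.5009 -0.2086]
psi -3.210  tool x(dy) 0.02 tool y(dx) -0.16   at [ 0.4993 -0.2084]
psi -3.180  tool x(dy) 0.01 tool y(dx) -0.16   at [ 0.4977 -0.2083]
psi -3.150  tool x(dy) 0.00 tool y(dx) -0.17   at [ 0.496  -0.2083]
psi -3.120  tool x(dy) -0.00 tool y(dx) -0.16   at [ 0.4944 -0.2083]
psi -3.090  tool x(dy) -0.01 tool y(dx) -0.17   at [ 0.4927 -0.2084]
psi -3.060  tool x(dy) -0.01 tool y(dx) -0.16   at [ 0.4911 -0.2085]
psi -3.030
[... 531 characters left out ...]
3 -0.2111]
psi -2.790  tool x(dy) -0.05 tool y(dx) -0.16   at [ 0.4767 -0.2116]
psi -2.760  tool x(dy) -0.06 tool y(dx) -0.15   at [ 0.4752 -0.2122]
psi -2.730  tool x(dy) -0.07 tool y(dx) -0.15   at [ 0.4737 -0.2129]
psi -2.700  tool x(dy) -0.06 tool y(dx) -0.15   at [ 0.4722 -0.2135]
psi -2.670  tool x(dy) -0.08 tool y(dx) -0.15   at [ 0.4707 -0.2143]
psi -2.640  tool x(dy) -0.07 tool y(dx) -0.14   at [ 0.4693 -0.215 ]
psi -2.610  tool x(dy) -0.08 tool y(dx) -0.15   at [ 0.4678 -0.2158]
psi -2.580  tool x(dy) -0.09 tool y(dx) -0.14   at [ 0.4664 -0.2167]
psi -2.550  tool x(dy) -0.09 tool y(dx) -0.13   at [ 0.4651 -0.2176]
psi -2.520  tool x(dy) -0.09 tool y(dx) -0.14   at [ 0.4637 -0.2185]
```

```bash
(
python3 -m inch '[{"delta_pos":[0.04,-0.16,0],"rotation":[0,0,0]},{"delta_pos":[0.04,-0.16,0],"rotation":[0,0,0]}]'
python3 -m inch '[{"delta_pos":[0.03,-0.16,0],"rotation":[0,0,0]}]'
python3 -m inch '[{"delta_pos":[0.03,-0.16,0],"rotation":[0,0,0]}]'
python3 -m inch '[{"delta_pos":[0.03,-0.16,0],"rotation":[0,0,0]}]'
python3 -m inch '[{"delta_pos":[0.01,-0.17,0],"rotation":[0,0,0]}]'
python3 -m inch '[{"delta_pos":[0.02,-0.16,0],"rotation":[0,0,0]}]'
python3 -m inch '[{"delta_pos":[0.01,-0.16,0],"rotation":[0,0,0]}]'
python3 -m inch '[{"delta_pos":[0,-0.17,0],"rotation":[0,0,0]}]'
python3 -m inch '[{"delta_pos":[0,-0.16,0],"rotation":[0,0,0]}]'
python3 -m inch '[{"delta_pos":[-0.01,-0.17,0],"rotation":[0,0,0]}]'
python3 -m inch '[{"delta_pos":[-0.01,-0.16,0],"rotation":[0,0,0]}]'
python3 -m inch '[{"delta_pos":[-0.01,-0.16,0],"rotation":[0,0,0]}]'
python3 -m inch '[{"delta_pos":[-0.02,-0.17,0],"rotation":[0,0,0]}]'
python3 -m inch '[{"delta_pos":[-0.03,-0.16,0],"rotation":[0,0,0]}]'
python3 -m inch '[{"delta_pos":[-0.03,-0.16,0],"rotation":[0,0,0]}]'
python3 -m inch '[{"delta_pos":[-0.04,-0.16,0],"rotation":[0,0,0]}]'
python3 -m inch '[{"delta_pos":[-0.04,-0.16,0],"rotation":[0,0,0]}]'
python3 -m inch '[{"delta_pos":[-0.04,-0.16,0],"rotation":[0,0,0]}]'
python3 -m inch '[{"delta_pos":[-0.05,-0.15,0],"rotation":[0,0,0]}]'
python3 -m inch '[{"delta_pos":[-0.05,-0.16,0],"rotation":[0,0,0]}]'
python3 -m inch '[{"delta_pos":[-0.06,-0.15,0],"rotation":[0,0,0]}]'
python3 -m inch '[{"delta_pos":[-0.07,-0.15,0],"rotation":[0,0,0]}]'
python3 -m inch '[{"delta_pos":[-0.06,-0.15,0],"rotation":[0,0,0]}]'
python3 -m inch '[{"delta_pos":[-0.08,-0.15,0],"rotation":[0,0,0]}]'
python3 -m inch '[{"delta_pos":[-0.07,-0.14,0],"rotation":[0,0,0]}]'
python3 -m inch '[{"delta_pos":[-0.08,-0.15,0],"rotation":[0,0,0]}]'
python3 -m inch '[{"delta_pos":[-0.09,-0.14,0],"rotation":[0,0,0]}]'
python3 -m inch '[{"delta_pos":[-0.09,-0.13,0],"rotation":[0,0,0]}]'
python3 -m inch '[{"delta_pos":[-0.09,-0.14,0],"rotation":[0,0,0]}]'
) > log4; python3 an.py log4 1; python3 -c "
from dots import *
c=shot('side','8');d=dots(c,c['color']);print([(x[0],round((x[0]*12/2/np.pi)%1,2)) for x in d])"
```

```text
psi -3.374 r 54.7 drag 1.5 rad -0.4 fz 0.7 tcp [0.5082, -0.2098]
psi -3.338 r 54.8 drag 2.6 rad -0.8 fz 1.4 tcp [0.5063, -0.2093]
psi -3.305 r 54.7 drag 2.2 rad -1.2 fz 0.2 tcp [0.5045, -0.209]
psi -3.279 r 54.8 drag 3.0 rad -1.3 fz 0.2 tcp [0.5031, -0.2087]
psi -3.253 r 54.7 drag 4.9 rad -0.5 fz -0.3 tcp [0.5017, -0.2086]
psi -3.228 r 54.7 drag 5.2 rad -1.3 fz -2.1 tcp [0.5003, -0.2085]
psi -3.202 r 54.8 drag 7.2 rad -0.8 fz -1.8 tcp [0.4989, -0.2083]
psi -3.174 r 54.7 drag 6.4 rad 1.0 fz -2.5 tcp [0.4974, -0.2083]
psi -3.149 r 54.8 drag 7.3 rad -0.3 fz -3.3 tcp [0.496, -0.2082]
psi -3.120 r 54.8 drag 7.9 rad 0.1 fz -2.9 tcp [0.4944, -0.2082]
psi -3.091 r 54.9 drag 8.5 rad 1.4 fz -3.2 tcp [0.4928, -0.2082]
psi -3.054 r 55.1 drag 7.0 rad -0.0 fz -0.1 tcp [0.4908, -0.2081]
psi -3.030 r 54.9 drag 9.6 rad 0.2 fz -1.8 tcp [0.4895, -0.2084]
psi -3.010 r 54.9 drag 12.8 rad 1.5 fz -3.5 tcp [0.4884, -0.2086]
psi -2.981 r 54.9 drag 5.5 rad 1.2 fz -3.4 tcp [0.4868, -0.2088]
psi -2.925 r 55.4 drag 5.1 rad 0.5 fz 0.3 tcp [0.4837, -0.2089]
psi -2.904 r 55.2 drag 8.8 rad 0.5 fz -1.3 tcp [0.4826, -
[... 474 characters left out ...]
4.9 drag 1.7 rad -0.5 fz 1.6 tcp [0.4695, -0.2147]
psi -2.612 r 54.8 drag 3.5 rad -0.6 fz 1.3 tcp [0.4679, -0.2157]
psi -2.579 r 54.7 drag 3.5 rad 0.4 fz 1.1 tcp [0.4664, -0.2167]
psi -2.548 r 54.5 drag 1.5 rad 0.3 fz 1.9 tcp [0.4651, -0.2178]
psi -2.518 r 54.5 drag 1.8 rad -0.6 fz 2.0 tcp [0.4638, -0.2188]
[(np.float64(-2.016), np.float64(0.15)), (np.float64(-1.501), np.float64(0.13)), (np.float64(-0.969), np.float64(0.15)), (np.float64(-0.445), np.float64(0.15)), (np.float64(0.087), np.float64(0.17)), (np.float64(0.62), np.float64(0.18)), (np.float64(1.143), np.float64(0.18)), (np.float64(1.667), np.float64(0.18)), (np.float64(2.19), np.float64(0.18)), (np.float64(2.827), np.float64(0.4))]
```

```bash
python3 - <<'E'
import subprocess,re,numpy as np
from scipy.optimize import least_squares
def g(f,s):
    o=subprocess.run(["python3","an.py",f,s],capture_output=True,text=True).stdout
    return np.array([[float(a),float(b)] for a,b in re.findall(r"psi (\S+) .*drag (\S+)",o)])
cw=np.vstack([g("log1","-1"),g("log2","-1")]);cc=g("log4","1")
cs=[]
for n,d in(("cw",cw),("ccw",cc)):
    x=d[:,0];y=d[:,1]-2.;o=np.argsort(x);x,y=x[o],y[o];c=np.trapezoid(x*y,x)/np.trapezoid(y,x)
    m=lambda v:v[1]*np.where(abs(x-v[0])<.4,.5*(1+np.cos(np.pi*(x-v[0])/.4)),0)-y
    r=least_squares(m,[-2.93,10],loss="soft_l1");print(n,"centroid",c,"fit",r.x);cs.append(c)
print(np.mean(cs))
E
```

```text
cw centroid -2.870649726454002 fit [-2.85515083  7.01802152]
ccw centroid -2.9760051912434493 fit [-2.98626828  7.9046543 ]
-2.9233274588487257
```

```bash
python3 -m inch '[{"delta_pos":[0.12,0.15,0],"rotation":[0,0,0]},{"delta_pos":[0.09,0.14,0],"rotation":[0,0,0]},{"delta_pos":[0.09,0.14,0],"rotation":[0,0,0]},{"delta_pos":[0.09,0.14,0],"rotation":[0,0,0]},{"delta_pos":[0.08,0.14,0],"rotation":[0,0,0]},{"delta_pos":[0.07,0.14,0],"rotation":[0,0,0]},{"delta_pos":[0.08,0.15,0],"rotation":[0,0,0]},{"delta_pos":[0.06,0.15,0],"rotation":[0,0,0]},{"delta_pos":[0.06,0.15,0],"rotation":[0,0,0]},{"delta_pos":[0.06,0.16,0],"rotation":[0,0,0]}]'
python3 -m inch '[{"delta_pos":[0.05,0.15,0],"rotation":[0,0,0]},{"delta_pos":[0.05,0.16,0],"rotation":[0,0,0]},{"delta_pos":[0.04,0.16,0],"rotation":[0,0,0]},{"delta_pos":[0,0,0],"rotation":[0,0,0]}]'
python3 -c "
from dots import *
a=dict
ref=[d[0] for d in dots(shot('side'),cv2.imread('pics/side0.png'))]
c=shot('side','9');d=dots(c,c['color'])
print([round(x[0]-min(ref,key=lambda r:abs(r-x[0])),3) for x in d])"
```

```text
time_s: 23.35
eef_pos: [0.4772, -0.2104, 0.0646]
eef_rot: [-0.001, 0.705, 0.709, -0.001]
wrist_force: [-6.8, -2.2, 3.0]
opening: 0.185
time_s: 23.75
eef_pos: [0.4825, -0.2087, 0.0646]
eef_rot: [-0.001, 0.705, 0.709, -0.0]
wrist_force: [-4.4, -0.9, 2.4]
opening: 0.187
[np.float64(0.244), np.float64(0.122), np.float64(0.113), np.float64(0.114), np.float64(0.123), np.float64(0.131), np.float64(0.131), np.float64(0.131), np.float64(0.122), np.float64(0.122)]
```

```bash
cat > chk.py <<'E'
from dots import *
import sys
s=shot('side',sys.argv[1]);ref=[d[0] for d in dots(s,cv2.imread('pics/side0.png'))]
d=[round(float(x[0]-min(ref,key=lambda r:abs(r-x[0]))),3) for x in dots(s,s['color'])]
print(d,"median",np.median(d),"psi(k=6)",.155+np.median(d)-np.pi)
E
python3 -m inch '[{"delta_pos":[0.04,0.16,0],"rotation":[0,0,0]},{"delta_pos":[0.03,0.16,0],"rotation":[0,0,0]},{"delta_pos":[0,0,0],"rotation":[0,0,0]}]'; python3 chk.py 10
```

```text
time_s: 24.15
eef_pos: [0.4855, -0.208, 0.0646]
eef_rot: [-0.001, 0.705, 0.709, -0.001]
wrist_force: [-3.4, -0.6, 2.2]
opening: 0.188
[0.209, 0.061, 0.053, 0.053, 0.07, 0.061, 0.07, 0.061, 0.061] median 0.061 psi(k=6) -2.925592653589793
```

```bash
python3 -m inch '[{"delta_pos":[0,0,0],"rotation":[0,0,0]},{"delta_pos":[0,0,0],"rotation":[0,0,0]},{"delta_pos":[0,0,0],"rotation":[0,0,0]},{"delta_pos":[0,0,0],"rotation":[0,0,0]}]' 4.0
python3 -m inch '[{"delta_pos":[0,0,-1],"rotation":[0,0,0]},{"delta_pos":[0,0,-2],"rotation":[0,0,0]},{"delta_pos":[0,0,-3],"rotation":[0,0,0]},{"delta_pos":[0,0,-3],"rotation":[0,0,0]},{"delta_pos":[0,-1,-3],"rotation":[0,0,0]},{"delta_pos":[1,-3,-1],"rotation":[0,0,0]},{"delta_pos":[3,-3,0],"rotation":[0,0,0]}]' 6.5; python3 chk.py 11
python3 -c "
from v import *
c=shot('top','11');print(get_obs()['q'].round(2))"
```

```text
time_s: 24.6
eef_pos: [0.4868, -0.2082, 0.0652]
eef_rot: [0.0, 0.705, 0.709, 0.0]
wrist_force: [-0.1, -0.2, 0.1]
opening: 0.466
time_s: 25.3
eef_pos: [0.4172, -0.1708, 0.1983]
eef_rot: [0.003, 0.706, 0.708, 0.0]
wrist_force: [-1.2, 0.0, -0.2]
opening: 0.761
[0.052, 0.044, 0.026, 0.044, 0.044, 0.052, 0.053, 0.061, 0.061, 0.061, 0.044, 0.349] median 0.052 psi(k=6) -2.9345926535897933
[-0.65 -0.08  1.96  0.    1.27 -0.66]
```

View pics/side_11.png

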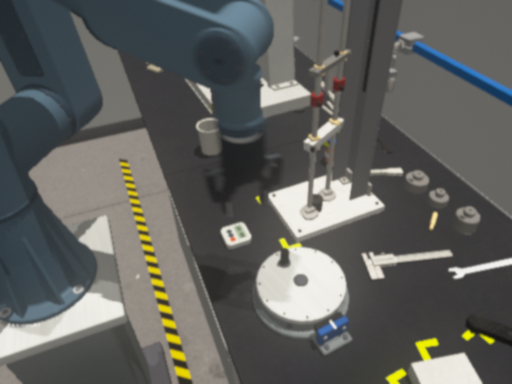

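```bash
python3 -m inch '[{"delta_pos":[4,-0.3,0],"rotation":[0,0,0]},{"delta_pos":[4.5,0,0],"rotation":[0,0,0]},{"delta_pos":[4.5,0,0],"rotation":[0,0,0]},{"delta_pos":[4.5,0.5,0],"rotation":[0,0,0]},{"delta_pos":[4.5,1.8,0],"rotation":[0,0,0]},{"delta_pos":[4.0,2,0],"rotation":[0,0,0]},{"delta_pos":[3.5,3,0],"rotation":[0,0,0]},{"delta_pos":[2,2.5,2],"rotation":[0,0,0]},{"delta_pos":[1,1.5,2],"rotation":[0,0,0]}]' 6.5
python3 -m inch '[{"delta_pos":[0,0,1.5],"rotation":[0,0,0]}]'
```

```text
time_s: 26.3
eef_pos: [0.5272, 0.1593, 0.1559]
eef_rot: [0.001, 0.704, 0.71, 0.002]
wrist_force: [-0.5, -0.5, -0.9]
opening: 0.759
time_s: 26.4
eef_pos: [0.526, 0.1582, 0.1393]
eef_rot: [0.0, 0.705, 0.71, 0.0]
wrist_force: [1.4, -0.7, -0.1]
opening: 0.763
```

```bash
python3 -m inch '[{"delta_pos":[-0.35,0.1,2.5],"rotation":[0,0,0]},{"delta_pos":[0,0,3],"rotation":[0,0,0]},{"delta_pos":[0,0,2.5],"rotation":[0,0,0]},{"delta_pos":[0,0,1],"rotation":[0,0,0]},{"delta_pos":[0,0,0],"rotation":[0,0,0]}]'
python3 -c "
from v import *
c=shot('side','12');o=get_obs();print(o['eef_pos'],proj(c,o['eef_pos']),proj(c,[.527,.1545,.034]))
i=c['color'][120:220,190:300,::-1];cv2.imwrite('pics/s12c.png',cv2.resize(i,None,fx=6,fy=6,interpolation=cv2.INTER_CUBIC))"
```

```text
time_s: 26.9
eef_pos: [0.5242, 0.1528, 0.049]
eef_rot: [-0.001, 0.706, 0.709, -0.001]
wrist_force: [-0.4, -0.3, -0.9]
opening: 0.765
[0.52543159 0.15296048 0.05031038] [[242.8317314  163.76438816]] [[243.47682499 168.01503232]]
```

View pics/s12c.png

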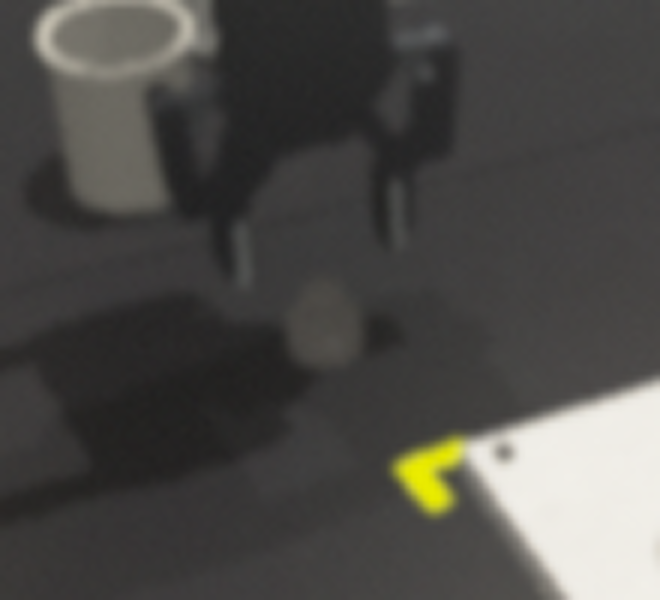

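```bash
python3 -m inch '[{"delta_pos":[0.15,0.15,1.5],"rotation":[0,0,0]},{"delta_pos":[0,0,1.5],"rotation":[0,0,0]},{"delta_pos":[0,0,1.2],"rotation":[0,0,0]},{"delta_pos":[0,0,0.5],"rotation":[0,0,0]},{"delta_pos":[0,0,0],"rotation":[0,0,0]}]'
```

```text
time_s: 27.45
eef_pos: [0.5261, 0.1548, 0.0018]
eef_rot: [-0.001, 0.705, 0.709, -0.001]
wrist_force: [-1.0, 0.3, -0.4]
opening: 0.762
```

```bash
python3 -m inch '[{"delta_pos":[0,0,0],"rotation":[0,0,0]},{"delta_pos":[0,0,0],"rotation":[0,0,0]},{"delta_pos":[0,0,0],"rotation":[0,0,0]},{"delta_pos":[0,0,0],"rotation":[0,0,0]},{"delta_pos":[0,0,0],"rotation":[0,0,0]},{"delta_pos":[0,0,0],"rotation":[0,0,0]}]' 3.0
python3 -m inch '[{"delta_pos":[0,0,-0.5],"rotation":[0,0,0]},{"delta_pos":[0,0,-1.5],"rotation":[0,0,0]},{"delta_pos":[0,0,-2],"rotation":[0,0,0]},{"delta_pos":[0,0,-2],"rotation":[0,0,0]},{"delta_pos":[0,0,-2],"rotation":[0,0,0]},{"delta_pos":[0,0,0],"rotation":[0,0,0]}]'
python3 -c "
from v import *
c=shot('side','13');o=get_obs();print(o['eef_pos'],proj(c,o['eef_pos']))
i=c['color'][80:200,190:310,::-1];cv2.imwrite('pics/s13c.png',cv2.resize(i,None,fx=5,fy=5,interpolation=cv2.INTER_CUBIC))"
```

```text
time_s: 28.05
eef_pos: [0.5278, 0.1549, 0.004]
eef_rot: [0.0, 0.705, 0.709, 0.001]
wrist_force: [-1.5, -0.1, 5.5]
opening: 0.386
time_s: 28.65
eef_pos: [0.5297, 0.1551, 0.0869]
eef_rot: [0.002, 0.705, 0.709, 0.003]
wrist_force: [0.5, -0.2, -0.8]
opening: 0.387
[0.52856038 0.15498191 0.08508146] [[242.98211021 152.76676729]]
```

View pics/s13c.png

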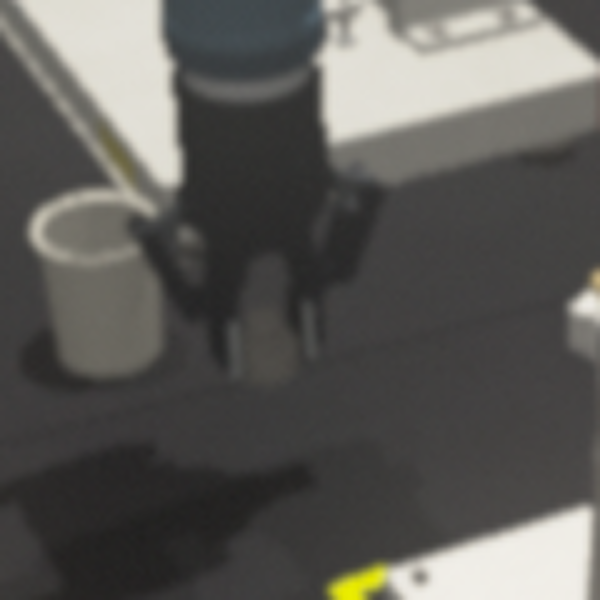

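```bash
python3 -m inch '[{"delta_pos":[0,-1,-2.5],"rotation":[0,0,0]},{"delta_pos":[-1,-2.5,-3],"rotation":[0,0,0]},{"delta_pos":[-2.5,-3,-2.5],"rotation":[0,0,0]},{"delta_pos":[-4,-2.5,0],"rotation":[0,0,0]},{"delta_pos":[-4.2,-1.5,0],"rotation":[0,0,0]},{"delta_pos":[-4.2,-0.5,0],"rotation":[0,0,0]},{"delta_pos":[-4.2,0,0],"rotation":[0,0,0]},{"delta_pos":[-4.2,0,0],"rotation":[0,0,0]},{"delta_pos":[-4.2,0.5,0],"rotation":[0,0,0]},{"delta_pos":[-4.2,1.5,0],"rotation":[0,0,0]}]'
python3 -m inch '[{"delta_pos":[-4.2,1.5,0],"rotation":[0,0,0]},{"delta_pos":[-4.0,2,0],"rotation":[0,0,0]},{"delta_pos":[-3.5,1.5,0],"rotation":[0,0,0]},{"delta_pos":[-2,1,0],"rotation":[0,0,0]},{"delta_pos":[-1,0.5,0],"rotation":[0,0,0]},{"delta_pos":[0,0,0],"rotation":[0,0,0]}]'
```

```text
time_s: 29.7
eef_pos: [0.4373, -0.1738, 0.162]
eef_rot: [-0.001, 0.706, 0.709, -0.0]
wrist_force: [0.9, 0.4, -1.0]
opening: 0.383
time_s: 30.3
eef_pos: [0.5042, -0.3196, 0.1618]
eef_rot: [-0.001, 0.706, 0.709, -0.0]
wrist_force: [-0.4, 0.9, -0.7]
opening: 0.383
```

```bash
python3 -m inch '[{"delta_pos":[-0.6,-0.1,1.5],"rotation":[0,0,0]},{"delta_pos":[-0.5,-0.1,2.5],"rotation":[0,0,0]},{"delta_pos":[0,0,2],"rotation":[0,0,0]},{"delta_pos":[0,0,1.5],"rotation":[0,0,0]},{"delta_pos":[0,0,0.5],"rotation":[0,0,0]},{"delta_pos":[0,0,0],"rotation":[0,0,0]}]'
python3 chk.py 14
python3 -c "
from v import *
c=dict(camera('side'));i=c['color'][210:360,235:385,::-1];o=get_obs();p=o['eef_pos'];print(p,[((proj(c,q)[0]-[235,210])*4).round() for q in (p-[0,0,.004],[.5023,-.3305,.052],[.5065,-.3724,.0505])])
cv2.imwrite('pics/s14c.png',cv2.resize(i,None,fx=4,fy=4,interpolation=cv2.INTER_CUBIC))"
```

```text
time_s: 30.9
eef_pos: [0.502, -0.3293, 0.0821]
eef_rot: [-0.001, 0.705, 0.709, 0.0]
wrist_force: [0.1, 0.5, -0.6]
opening: 0.386
[0.07, 0.043, 0.035, 0.044, -0.2, 0.061, 0.358] median 0.044 psi(k=6) -2.9425926535897933
[ 0.5030636  -0.33045441  0.08389696] [array([345., 351.]), array([340., 386.]), array([392., 458.])]
```

View pics/s14c.png

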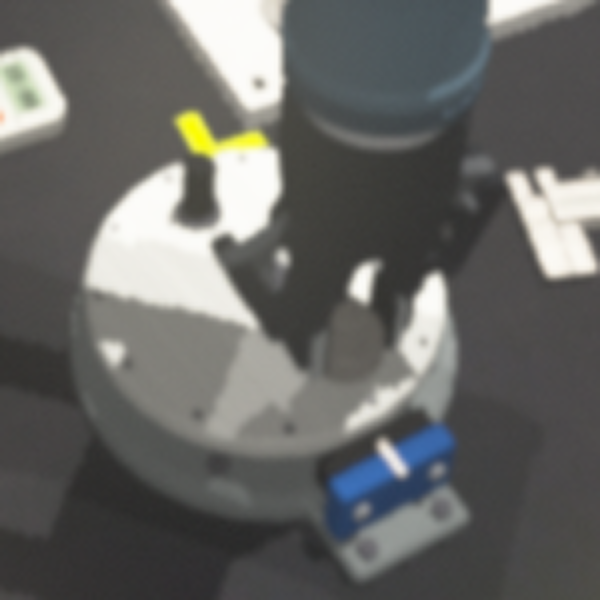

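```bash
python3 -m inch '[{"delta_pos":[0,-0.05,0.8],"rotation":[0,0,0]},{"delta_pos":[0,0,0.7],"rotation":[0,0,0]},{"delta_pos":[0,0,0.5],"rotation":[0,0,0]},{"delta_pos":[0,0,0],"rotation":[0,0,0]}]'
for i in 1; do python3 -m inch '[{"delta_pos":[0,0,0.1],"rotation":[0,0,0]},{"delta_pos":[0,0,0.1],"rotation":[0,0,0]}]'; done
```

```text
time_s: 31.4
eef_pos: [0.5014, -0.3297, 0.0619]
eef_rot: [-0.001, 0.705, 0.709, -0.0]
wrist_force: [-1.4, 0.7, -1.6]
opening: 0.388
time_s: 31.6
eef_pos: [0.5022, -0.3305, 0.0612]
eef_rot: [0.0, 0.705, 0.709, 0.0]
wrist_force: [-0.6, 0.0, -1.2]
opening: 0.388
```

```bash
python3 -m inch '[{"delta_pos":[0,0,0.1],"rotation":[0,0,0]},{"delta_pos":[0,0,0.1],"rotation":[0,0,0]}]';python3 -m inch '[{"delta_pos":[0,0,0.1],"rotation":[0,0,0]}]';python3 -m inch '[{"delta_pos":[0,0,0.08],"rotation":[0,0,0]}]'
```

```text
time_s: 31.8
eef_pos: [0.5022, -0.3304, 0.0592]
eef_rot: [0.0, 0.705, 0.709, 0.0]
wrist_force: [-0.6, 0.3, -1.1]
opening: 0.388
time_s: 31.9
eef_pos: [0.5021, -0.3303, 0.0581]
eef_rot: [0.0, 0.705, 0.709, 0.0]
wrist_force: [-1.4, 0.1, -1.0]
opening: 0.384
time_s: 32.0
eef_pos: [0.5021, -0.3303, 0.0572]
eef_rot: [0.0, 0.705, 0.709, -0.0]
wrist_force: [0.3, -0.2, -1.0]
opening: 0.385
```

```bash
python3 -m inch '[{"delta_pos":[0,0,0.06],"rotation":[0,0,0]}]';python3 -m inch '[{"delta_pos":[0,0,0.06],"rotation":[0,0,0]}]';python3 -m inch '[{"delta_pos":[0,0,0.05],"rotation":[0,0,0]}]'
```

```text
time_s: 32.1
eef_pos: [0.5021, -0.3303, 0.0567]
eef_rot: [0.0, 0.705, 0.709, -0.0]
wrist_force: [-0.4, 0.3, 0.2]
opening: 0.389
time_s: 32.2
eef_pos: [0.5022, -0.3305, 0.0565]
eef_rot: [0.0, 0.705, 0.709, -0.0]
wrist_force: [-1.1, 0.3, 4.1]
opening: 0.385
time_s: 32.3
eef_pos: [0.5023, -0.3306, 0.0563]
eef_rot: [0.0, 0.705, 0.709, -0.0]
wrist_force: [-1.6, 1.3, 5.7]
opening: 0.384
```

```bash
python3 -m inch '[{"delta_pos":[0,0,-0.05],"rotation":[0,0,0]},{"delta_pos":[0,0,0],"rotation":[0,0,0]}]'; python3 -m inch '[{"delta_pos":[0,0,0],"rotation":[0,0,0]},{"delta_pos":[0,0,0],"rotation":[0,0,0]},{"delta_pos":[0,0,0],"rotation":[0,0,0]},{"delta_pos":[0,0,0],"rotation":[0,0,0]}]' 5.6
python3 -m inch '[{"delta_pos":[0,0,-0.5],"rotation":[0,0,0]},{"delta_pos":[0,0,-1],"rotation":[0,0,0]},{"delta_pos":[0,0,-2],"rotation":[0,0,0]},{"delta_pos":[0,0,-3],"rotation":[0,0,0]},{"delta_pos":[0,0,-3],"rotation":[0,0,0]},{"delta_pos":[0,-1,-3],"rotation":[0,0,0]},{"delta_pos":[1,-3,0],"rotation":[0,0,0]},{"delta_pos":[3,-4,0],"rotation":[0,0,0]},{"delta_pos":[4,-3,0],"rotation":[0,0,0]},{"delta_pos":[4,0,0],"rotation":[0,0,0]}]'
python3 -m inch '[{"delta_pos":[4,0,0],"rotation":[0,0,0]},{"delta_pos":[4,0,0],"rotation":[0,0,0]},{"delta_pos":[4,0,0],"rotation":[0,0,0]},{"delta_pos":[4,0,0],"rotation":[0,0,0]},{"delta_pos":[2,0,0],"rotation":[0,0,0]}]'
python3 chk.py 15
python3 -c "
from v import *
for n,b in (('side',(235,230,365,360)),('top',(280,150,370,240))):
    c=shot(n,'16');x0,y0,x1,y1=b;k=380/(x1-x0);i=c['color'][y0:y1,x0:x1,::-1];cv2.imwrite(f'pics/{n}16c.png',cv2.resize(i,(380,380),interpolation=cv2.INTER_CUBIC));print(n,((proj(c,[[.5023,-.3305,.052],[.5023,-.3305,.07],[.5023,-.3305,.086]])-[x0,y0])*k).round(),k)
cv2.imwrite('pics/c16.png',np.hstack([cv2.imread('pics/side16c.png'),cv2.imread('pics/top16c.png')]))"
```

```text
time_s: 32.5
eef_pos: [0.5022, -0.3305, 0.0564]
eef_rot: [0.0, 0.705, 0.709, -0.0]
wrist_force: [-1.6, -0.1, 3.5]
opening: 0.382
time_s: 32.9
eef_pos: [0.502, -0.3302, 0.0559]
eef_rot: [-0.0, 0.705, 0.709, 0.0]
wrist_force: [-0.6, 1.0, -0.3]
opening: 0.654
time_s: 33.9
eef_pos: [0.3886, -0.2096, 0.1813]
eef_rot: [-0.0, 0.706, 0.708, -0.0]
wrist_force: [1.4, 0.8, 0.5]
opening: 0.662
time_s: 34.4
eef_pos: [0.3903, -0.0283, 0.182]
eef_rot: [0.0, 0.705, 0.71, 0.001]
wrist_force: [-0.0, 0.2, 0.5]
opening: 0.657
[0.052, 0.044, 0.034, 0.044, 0.044, -0.096, 0.053, 0.061, 0.061, 0.053, 0.044, 0.358] median 0.048 psi(k=6) -2.9385926535897933
side [[248. 224.]
 [250. 208.]
 [252. 193.]] 2.923076923076923
top [[260. 172.]
 [265. 169.]
 [270. 166.]] 4.222222222222222
```

View pics/c16.png

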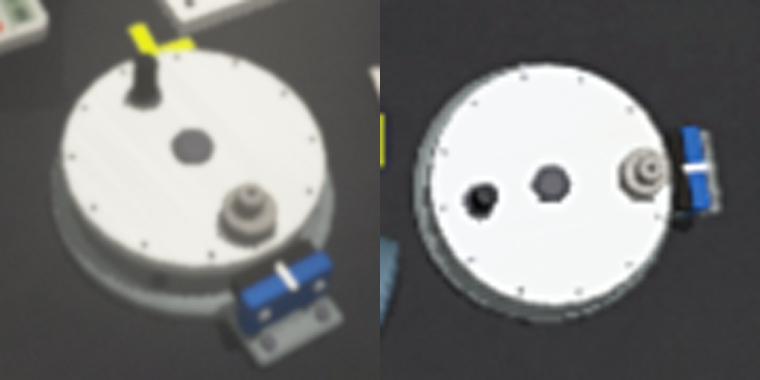

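The weight stands upright at about (248,222) in the side crop and (642,174) in the top crop. It is in line with the hub at (550,183) and the index line at (695,168). The arm is clear of everything.

```bash
python3 -c "
from bench import *
print(get_obs()['time_s'],hand_in())"
```

```text
the job is handed in; nothing more can be done
34.55 None
```

I found the tight spot, left it at the middle of the shoe, set the weight on the mark and handed the job in at 34.6 s. The timer and beaker were never approached low down.

**Finding the spot:** I searched clockwise until the drag rose and fell, 3.4 rad from the start. I then re-gripped the knob with the jaws along its travel, because it had slipped about 3 mm in the first grip. After that I crossed the bump several more times in both directions.

**How sure the angle is:** The readings were jerky, a stick-slip pattern. They peaked at about 10 to 13 N, not the 16 N described. The bump's centre came out at -2.87 rad going clockwise and -2.98 going anticlockwise. I took the mean, -2.92, as the tight spot. That figure could be off by a few hundredths of a radian.

**Last checks:**
- **Turntable angle:** the rim dots put the turntable at about -2.94 rad, so within about 0.02 of the mean. It did not move measurably while the weight was being placed.
- **Weight:** it touched down with about 6 N, and both cameras show it upright and within about 1 to 2 mm of the mark, in line with the white index line.
- **Arm and forces:** the gripper is clear of everything, and the wrist force readings stayed at about 15 N or less. I only read the force at the end of each short move, so a brief higher peak would not have shown.

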